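# Unlock the food container and set the orange griddle press on the griddle

### The arm

A 6-joint arm with a two-finger parallel gripper is mounted at the origin on the work surface. World frame = base frame: x ahead of the robot, y to its left, z up, the work surface at z = 0. Lengths are in m, angles in rad, forces in N, time in s.
With the tool pointing down it reaches from about 0.3 to 0.875 m from the base axis. Payload 6.4 kg.
Tool frame: the origin (TCP) lies between the finger pads; the fingertips stand 8 mm ahead of it and the grasp point (between the pads) lies 11 mm behind it; z points along the fingers, x is the direction in which the jaws open and shut, and the axes are right-handed (so a half turn about z gives the same grasp; the last joint's range is limited). The gripper opens to 85 mm and grips with 20 to 120 N. Pads are 22 mm wide; open, the fingers measure 114 mm over their backs; the gripper's body (76 mm by 85 mm) begins 54 mm behind the grasp point. The pads swing forward as they close: fully open they stand 13 mm farther back than shut.
Start: joints at [0.964, 0.181, 1.607, -0, 1.354, -0.206], TCP at [0.224, 0.529, 0.216] pointing down, gripper open.
Joint ranges: [-2.99, 2.99], [-0.89, 2.07], [0.3, 2.58], [-1.14, 4.28], [0, 2.63], [-3.12, 3.12]. Speed limits (rad/s): [2.57, 2.57, 3.01, 3.14, 3.14, 3.14].

### API

Orientations are given as a unit quaternion [w, x, y, z].
In Python, from bench import ctrl gives the robot as it stands.
- The arm moves only by the tool drive_tool, never from a script. Its argument "commands" is a list of rows, each an object of numbers: "gripper": the closure, from 0 (fully open) to 1 (shut); "dx", "dy", "dz": the shift along the tool's x, y, z in cm; "turn": the turn about the tool's z in degrees. A call has 1 to 20 rows; each row is the pose to reach, as a shift and turn from the pose commanded when the call began, along the tool's axes at that moment; what a row does not reach only later rows make up. A row lasts 1/8 s, in which the tool goes at most 62.5 mm and 10.7 degrees, less where a joint would pass 70% of its speed; a pose out of reach is approached as far as the arm can. A call with a gripper value outside its range is refused whole. The fingers move at their own pace and stop on an object; the grip force is fixed at half the most. Time passes only in rows, so rows that repeat a pose let the fingers close. It gives the time, the measured TCP pose, the force and the opening at its end, in the units of the state.
- ctrl.get_obs(): the state, without advancing time (a new reading comes with each control period).
- ctrl.camera(name): name is "side" or "top" or "wrist"; returns a dict with "image" (400x640x3 uint8, red, green, blue), "mtx" (3x3 intrinsics, pixels), "k1" (the pictures are not rectified: a ray, as slopes to the right and down, at radius r is drawn at 1 + k1 r^2 times it, then the intrinsics apply), "R" (3x3) and "t" (3): a world point X has camera coordinates R X + t. Camera axes: x right, y down, z forward; pixel columns grow to the right and rows downward; lengths in m; the calibration is good to about 2 mm. A picture is of the moment at which its call begins. There is no depth.
- ctrl.hand_in(): hands the job in, once; it reports no verdict.
The state is a dict: "time_s": time; "q": joint angles; "dq": joint speeds; "joint_efforts": joint torques, N m; "eef_pos": TCP position; "eef_rot": TCP orientation; "wrist_force": force on the tool from outside, world axes, zero at the start; "torque": the same for the moment, N m; "opening": opening from 0.0 (shut) to 1.0 (fully open).
Only numpy, scipy, OpenCV 4.12 (cv2) and the standard library are available. Lean on these libraries where they do the work, as an engineer would, in place of code of your own. Each camera call takes 0.05 s, during which the arm holds its last target.

### The job

Slide the red safety tab on the container's lid aside, lift the yellow-finned latch and swing the lid fully up so that it stays standing open. Take out the press with the orange handle and set it down gently, flat in the middle of the round griddle, under the hook rail. Do not bump the rail or set its hanging cups swinging, keep the black-handled press and the cutter in the container, and do not shift the other things on the counter.

Things in the scene. Friction and masses are not known exactly. Their poses are not given: they have to be found in the camera images.
- container: Clear plastic food container fixed to the counter, 160 (x) x 260 (y) x 55 mm high, 4 mm walls and floor, with a hinged clear lid (its top 90 mm up when shut). Origin: centre of its underside. -x is its front (latch side, towards the robot), +x the hinge side, z up. Two presses and a cutter stand in it side by side along y, in varying order.
- tab (a joint): Red safety tab on the lid top, slides along the container's +y, in m: 0 locked (starts at 0 to 0.003), 0.024 end stop. Its tongue stands behind the latch's heel: until slid over about 0.016 the latch cannot turn. About 1.5 N friction, no spring, stays where left. In the container frame, lid shut, the grip point is at (-57, 0, 115) mm at value 0.
- tab_grip (a point): Point in the tab's upright red grip block (16 mm in x, 18 mm in y, from 91 to 125 mm above the counter), 10 mm below its top. Its tongue, 12 mm high, reaches 30 mm towards -x; nothing else stands within 30 mm of it on the lid along y.
- latch (a joint): Black clip latch on the lid's front, rad: 0 hangs shut, toe hooked under the container; grows as its lower end swings out to -x and up; stop at 1.35. From about 0.25 the toe is clear and the lid free; pulled on past its stop it carries the lid up. 0.02 Nm friction, stays where left. Pivot line along y at (-92, 0, 97) mm in the container frame, fin grip point at (-122, 0, 54), all shut.
- fin (a point): Grip point in the yellow fin on the front of the latch: fin 14 mm wide (y, the width to pinch), 28 mm high, sticking out 35 mm from the 40 mm wide latch plate; the point lies 22 mm out from the plate. Shut, it is 30 mm in front of and 43 mm below the latch's pivot line; it turns with latch and lid.
- lid (a joint): Lid hinge, radians: 0 shut, grows as the front edge rises, stop at 1.5. Lid 0.2 kg, friction hinge (0.3 Nm): stays at the angle where it is left. Held down by the latch while that is shut.
- lid_hinge (a point): Middle of the lid's hinge line, at (80, 0, 57) mm in the container frame (it runs along the container's y), at the rear top edge of the container base, 57 mm above the counter.
- press_c (a point): The press to be moved: aluminium disc 70 mm across and 12 mm thick with an upright ORANGE handle block on it, 44 mm (its x) x 16 mm (its y, the width to pinch) and from 12 to 66 mm above its underside. The point is on its axis, 33 mm above the underside; z up. About 0.25 kg.
- press: The same orange-handled press; origin at the centre of its underside.
- press_black_c (a point): Look-alike press with a BLACK handle, same size, stays in the container; point 33 mm above its underside.
- cutter_c (a point): Round steel cutter cup, 68 mm across, 45 mm high, stays in the container; point at half height.
- griddle_c (a point): Centre of the flat top of the round aluminium griddle (230 mm across), 50 mm above the counter, on a black hob 270 mm square fixed to the counter. Its low outer rim is only 4 mm high. Its -x is the hob's front, roughly towards the robot.
- rail_mid (a point): Middle of the steel hook rail: a bar of 10 mm diameter along its y, 330 mm above the counter, fixed on two posts 160 mm either side. It runs 25 to 40 mm behind (+x of) the griddle's centre, so a gripper held upright over the middle would strike it or the cups; lean the tool so that its body is on the front (-x) side.
- cup_big (a joint): Copper measuring cup hanging freely from the rail 70 mm to its +y, swing about the rail in rad, about 0.06 at rest. Bowl 64 mm across and 36 mm deep (its mouth 25 mm in front of the rail), lowest point 188 mm above the counter.
- cup_small (a joint): Steel measuring cup hanging likewise 70 mm to the rail's -y; bowl 52 mm across, 36 mm deep, lowest point 200 mm above the counter.
- pin_c (a point): Wooden rolling pin lying on the counter at the left, centre; 52 mm thick, 360 mm long over its handles along x. Bystander.
- turner_grip (a point): Black plastic turner lying on the counter at the right, on its handle; 280 mm long. Bystander.
- mug_rim (a point): Blue mug, 76 mm across, 85 mm high, at the back; centre of its mouth. Bystander.
- spice_jar_c (a point): Spice jar with red cap, 44 mm across, 85 mm high, standing between the robot and the middle of the counter; centre. Bystander.
- hob: The black hob with the griddle, fixed; origin at the centre of its underside on the counter.
- rail: The hook rail with its two posts and hanging cups; origin on the counter below point rail_mid, y along the bar.

How it is judged:
On the way, in this order (a step that is already met when the one before it is completed fails the run):
1. the red safety tab is slid aside (over 16 mm) (value of joint tab above 0.016 m), for 0.1 s.
2. the latch is lifted clear (over 0.3 rad) (value of joint latch above 0.3 rad), for 0.1 s.
3. the lid is swung up (over 1.1 rad) (value of joint lid above 1.1 rad), for 0.2 s.
At the end, for the whole second after the job is handed in: Orange press flat on the griddle (tilt under 0.08 rad, within 4 mm of its top), at rest, axis within 30 mm of the griddle centre; lid open over 1.1 rad, tab aside over 16 mm; black press and cutter still in the container (horizontal distance between press_c and griddle_c below 0.03 m and z of press_c in the frame of griddle_c between 0.029 and 0.037 m and angle between press_c's own z axis and vertical below 0.08 rad and linear speed of press below 0.02 m/s and value of joint lid above 1.1 rad and value of joint tab above 0.016 m and x of press_black_c in the frame of container between -0.08 and 0.08 m and y of press_black_c in the frame of container between -0.13 and 0.13 m and z of each of press_black_c, cutter_c in the frame of container below 0.06 m and x of cutter_c in the frame of container between -0.08 and 0.08 m and y of cutter_c in the frame of container between -0.13 and 0.13 m); the robot touches nothing.
It fails at once if the rail is bumped (over 5 N) (contact force between rail and anything else above 5 N).
It fails at once if a hanging cup is knocked (swing over 0.3 rad) (value of joint any of cup_big, cup_small above 0.3 rad or value of joint any of cup_big, cup_small below -0.3 rad).
It fails at once if the press drops onto the griddle (faster than 0.3 m/s within 30 mm of it) (horizontal distance between press_c and griddle_c below 0.09 m and z of press_c in the frame of griddle_c below 0.063 m and linear speed of press above 0.3 m/s).
It fails at once if a bystander on the counter is shifted over 40 mm (distance of any of pin_c, turner_grip, mug_rim, spice_jar_c from where it was at the start of the episode above 0.04 m).
It fails at once if the black press or the cutter is lifted out of the container (height (world z) of any of press_black_c, cutter_c above 0.1 m).
It also fails if it takes over 72 s, if anything falls off the work surface, if the arm or the gripper's body presses on something with over 40 N, if the wrist force passes 120 N, or if a joint passes its speed limit or range.

## Working session

There is one attempt and no reset: what is moved stays moved. The work goes in short steps, Python scripts to look and compute and a tool call to move; the robot and the scene stay as the last step left them, time stands still between calls to the robot, and variables do not carry over. Pictures are saved under pics/ and viewed, and the job is handed in when it is done.

Besides the shell and the picture viewer there is one more tool, called by a JSON object that holds its "api" and its "payload", one argument or row to a line. drive_tool: Moves the arm, as the interface text tells. Its arguments: {"type":"object","properties":{"commands":{"type":"array","items":{"type":"object","properties":{"gripper":{"type":"number"},"dx":{"type":"number"},"dy":{"type":"number"},"dz":{"type":"number"},"turn":{"type":"number"}}}}},"required":["commands"]}

```bash
ls; mkdir -p pics
python3 - <<'E'
from bench import ctrl
import cv2,numpy as np
o=ctrl.get_obs(); print({k:np.round(v,3) for k,v in o.items()})
for n in ["side","top","wrist"]:
    c=ctrl.camera(n); cv2.imwrite(f"pics/a_{n}.png",c["image"][:,:,::-1])
    print(n,c["mtx"],c["k1"],c["R"],c["t"])
E
```

```text
pics
{'time_s': np.float64(0.0), 'q': array([ 0.964,  0.182,  1.608,  0.   ,  1.354, -0.206]), 'dq': array([-0.001,  0.   , -0.   ,  0.002, -0.   , -0.001]), 'joint_efforts': array([ 1.0000e-03, -4.4487e+01, -3.5135e+01, -0.0000e+00,  9.0000e-03,
        0.0000e+00]), 'eef_pos': array([0.224, 0.529, 0.215]), 'eef_rot': array([ 0.   ,  0.834,  0.552, -0.001]), 'wrist_force': array([-0.219,  0.265, -0.005]), 'torque': array([-0.037,  0.034,  0.009]), 'opening': np.float64(1.001)}
side [[439.74064284   0.         322.10772048]
 [  0.         439.74064284 202.71832493]
 [  0.           0.           1.        ]] -0.09284665266871821 [[ 0.94248211 -0.33418292  0.00701789]
 [-0.16044476 -0.47071483 -0.86757422]
 [ 0.29323191  0.8165472  -0.4972582 ]] [-0.53462364  0.28367056  1.41069832]
top [[474.13559726   0.         326.03159752]
 [  0.         474.13559726 194.35663985]
 [  0.           0.           1.        ]] -0.0909678645587282 [[-0.00591958 -0.99994036  0.00917839]
 [-0.98629323  0.00432477 -0.16494533]
 [ 0.1648958  -0.01002899 -0.98626   ]] [-8.24726503e-04  6.11212875e-01  2.11301074e+00]
wrist [[338.3805634    0.         322.81784278]
 [  0.         338.3805634  200.00738562]
 [  0.           0.           1.        ]] -0.017824346251319234 [[ 0.38889191  0.92127981 -0.00256763]
 [ 0.8821792  -0.37158045  0.28928848]
 [ 0.26556155 -0.11476706 -0.95723852]] [-0.57361516 -0.03771544  0.38004041]
```

View pics/a_side.png

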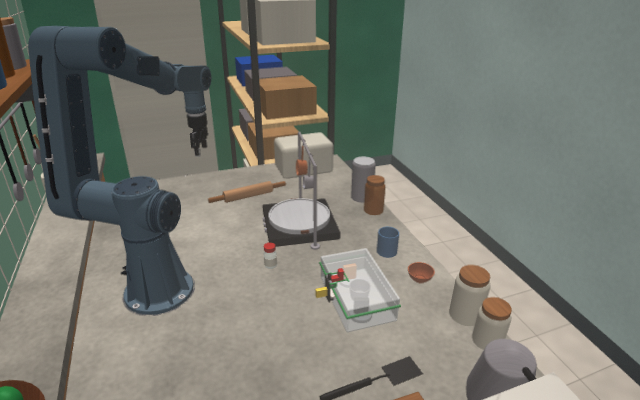

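View pics/a_top.png

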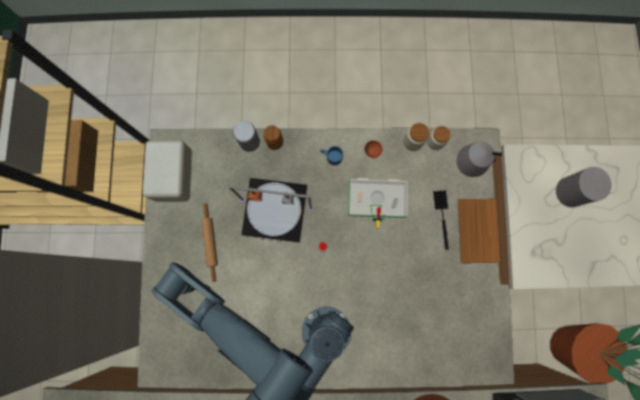

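View pics/a_wrist.png

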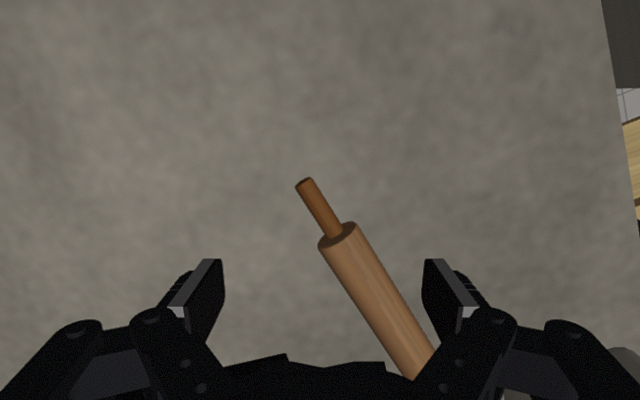

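The side view shows the container near (360,288) with red tab (338,274) and yellow fin (321,292). The hob is at (300,218), the rail above it, and the jar at (269,254). I'll enlarge and measure.

```bash
cat > h.py <<'E'
from bench import ctrl
import cv2,numpy as np
from scipy.spatial.transform import Rotation as Rot
def ray(c,uv):
    p=cv2.undistortPoints(np.array([[uv]],float),c["mtx"],np.array([c["k1"],0,0,0.]))[0,0]
    R=c["R"];d=R.T@np.array([p[0],p[1],1.]);return -R.T@c["t"],d/np.linalg.norm(d)
def onz(c,uv,z):
    o,d=ray(c,uv);return o+d*(z-o[2])/d[2]
def tri(rs):
    A=0;b=0
    for o,d in rs:
        P=np.eye(3)-np.outer(d,d);A=A+P;b=b+P@o
    x=np.linalg.solve(A,b);return x,[np.linalg.norm((np.eye(3)-np.outer(d,d))@(x-o)) for o,d in rs]
def proj(c,X):
    p,_=cv2.projectPoints(np.array(X,float).reshape(-1,1,3),cv2.Rodrigues(c["R"])[0],c["t"],c["mtx"],np.array([c["k1"],0,0,0.]));return p[:,0]
def mask(img,lo,hi):
    return cv2.inRange(cv2.cvtColor(img,cv2.COLOR_RGB2HSV),np.array(lo),np.array(hi))
def blobs(m,amin=6):
    n,l,s,c=cv2.connectedComponentsWithStats(m)
    return [(np.round(c[i],1),s[i].tolist()) for i in range(1,n) if s[i][4]>=amin]
def Rq(q): return Rot.from_quat([q[1],q[2],q[3],q[0]]).as_matrix()
def save(c,name,crop=None,f=1):
    im=c["image"][:,:,::-1]
    if crop: x0,y0,x1,y1=crop; im=im[y0:y1,x0:x1]
    cv2.imwrite("pics/"+name,cv2.resize(im,None,fx=f,fy=f,interpolation=cv2.INTER_CUBIC))
E
python3 - <<'E'
from h import *
t=ctrl.camera("top");s=ctrl.camera("side")
save(t,"b_top.png",(220,130,470,270),3.2)
save(s,"b_side.png",(240,130,440,340),2.8)
for n,c in (("top",t),("side",s)):
    for k,lo,hi in (("red",(0,150,100),(6,255,255)),("red2",(174,150,80),(180,255,255)),("yel",(22,150,100),(32,255,255)),("orange",(7,90,100),(18,255,255))):
        print(n,k,blobs(mask(c["image"],lo,hi)))
E
```

```text
top red [(array([378.5, 212. ]), [378, 208, 2, 9, 18]), (array([322.4, 245.9]), [319, 243, 8, 7, 45])]
top red2 []
top yel [(array([377.1, 223. ]), [376, 220, 4, 8, 23])]
top orange [(array([ 72.9, 152.3]), [65, 120, 17, 66, 722]), (array([419.1, 131.6]), [410, 123, 19, 18, 268]), (array([271. , 132.6]), [263, 126, 17, 14, 185]), (array([441.6, 133.7]), [434, 126, 17, 16, 207]), (array([374.5, 149.6]), [365, 140, 18, 18, 198]), (array([253.5, 195.6]), [247, 191, 14, 10, 81]), (array([478.5, 230.6]), [458, 198, 42, 65, 2499]), (array([208.2, 241.9]), [202, 204, 13, 77, 494]), (array([593.9, 352. ]), [572, 323, 51, 61, 2024]), (array([616.2, 351.4]), [610, 350, 12, 3, 22])]
side red [(array([269.1, 245.6]), [264, 243, 11, 7, 58]), (array([339.9, 270.1]), [338, 269, 5, 3, 14]), (array([334.5, 276.7]), [331, 275, 8, 4, 24])]
side red2 []
side yel [(array([321.4, 288.8]), [316, 287, 11, 5, 28])]
side orange [(array([ 5.3, 18.3]), [0, 17, 13, 4, 30]), (array([237.5,  31.2]), [223, 21, 27, 27, 316]), (array([292.7,  46.8]), [257, 38, 72, 16, 564]), (array([14.9, 81.7]), [0, 59, 31, 47, 536]), (array([242.3,  94.9]), [227, 76, 28, 44, 379]), (array([285.5, 110.2]), [259, 76, 70, 88, 2657]), (array([304.8,  90.3]), [304, 89, 3, 3, 6]), (array([252.4, 127.4]), [248, 121, 8, 16, 68]), (array([245.1, 146. ]), [232, 126, 26, 40, 387]), (array([ 36. , 140.7]), [35, 138, 3, 6, 7]), (array([301.7, 165.7]), [297, 153, 11, 22, 152]), (array([375.2, 179.1]), [367, 175, 17, 9, 117]), (array([247.1, 190.9]), [209, 181, 76, 21, 590]), (array([367.1, 184.9]), [366, 183, 4, 4, 9]), (array([376.8, 199.5]), [368, 184, 17, 31, 293]), (array([420.7, 270.9]), [408, 262, 27, 20, 379]), (array([474.6, 274. ]), [460, 265, 30, 19, 424]), (array([496.8, 306.8]), [482, 297, 29, 23, 430]), (array([411.2, 396.6]), [394, 392, 30, 8, 134])]
```

View pics/b_top.png

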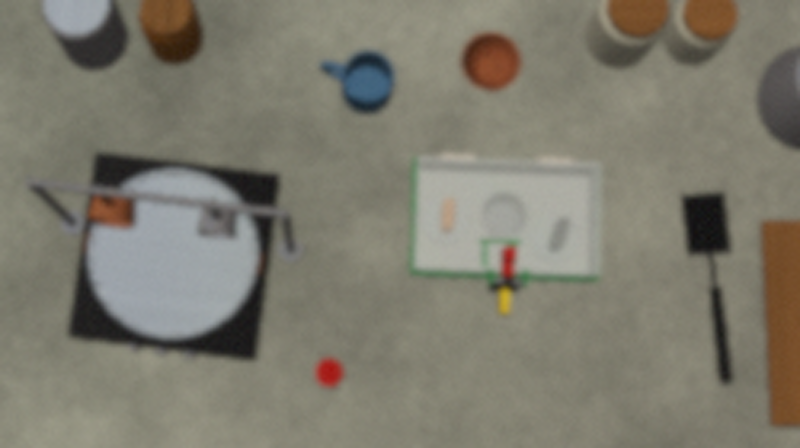

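View pics/b_side.png

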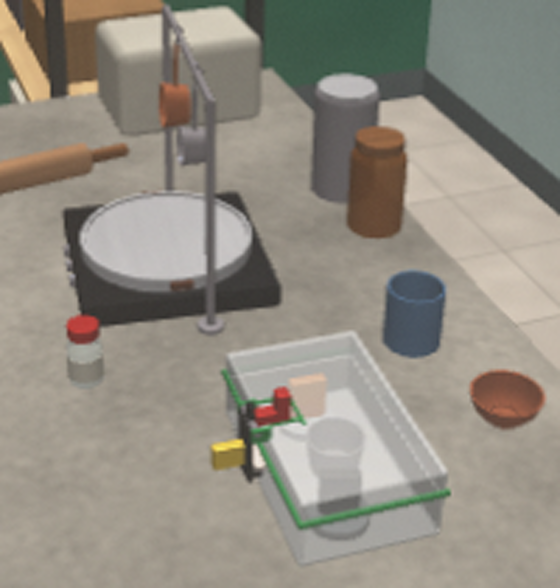

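Top view: the orange handle is in the container's +y compartment (zoomed 448,215), the cutter is in the middle and the black handle is at -y. The rail runs behind the griddle's centre. Now rough poses.

Run:
```python
from h import *
t=ctrl.camera("top");s=ctrl.camera("side")
print("tabtop z.125", onz(t,(378.5,208.5),.125))
print("fin tri",tri([ray(t,(377.1,223)),ray(s,(321.4,289))]))
print("jar",onz(t,(322.4,245.9),.085))
print("press handle", [onz(t,(360,196.5),z) for z in (.07,.06)])
g=mask(t["image"],(45,80,40),(85,255,255));ys,xs=np.nonzero(g);k=(xs>330)&(xs<420)&(ys>170)&(ys<225);print(xs[k].min(),xs[k].max(),ys[k].min(),ys[k].max(),k.sum())
# griddle ellipse
hsv=cv2.cvtColor(t["image"],cv2.COLOR_RGB2HSV)
m=cv2.inRange(t["image"],np.array([140,145,150]),np.array([255,255,255]))
for b in blobs(m,100): print(b)
# container corners
z=lambda u,v:(220+u/3.2,130+v/3.2)
for n,p in dict(fl=(410,275),fr=(600,280),bl=(412,158),br=(602,163)).items(): print(n,z(*p),onz(t,z(*p),.09))
for n,p in dict(hobfl=(70,337),hobfr=(255,358),hobbl=(97,155),hobbr=(277,177)).items(): print(n,onz(t,z(*p),.045))
for n,p in dict(railL=(33,184),railR=(290,212)).items(): print(n,onz(t,z(*p),.33))
```

```text
tabtop z.125 [ 0.5347879  -0.23333634  0.125     ]
fin tri (array([ 0.47946914, -0.23356136,  0.06289575]), [np.float64(0.002119784032134733), np.float64(0.002119784032134817)])
jar [0.37484686 0.01376936 0.085     ]
press handle [array([ 0.59747848, -0.15740795,  0.07      ]), array([ 0.59910074, -0.15823607,  0.06      ])]
372 384 215 216 5
(array([173.8,  76.6]), [152, 53, 44, 41, 1231])
(array([91. , 72.9]), [68, 55, 41, 40, 1034])
(array([  5.8, 118.9]), [0, 80, 14, 80, 460])
(array([171.2, 112. ]), [150, 95, 45, 33, 1115])
(array([131. , 114.8]), [107, 97, 41, 37, 437])
(array([242.9, 130. ]), [234, 121, 19, 19, 299])
(array([161.8, 167.7]), [144, 142, 36, 52, 1742])
(array([572. , 217.3]), [505, 144, 135, 145, 16023])
(array([376.8, 198. ]), [350, 183, 55, 32, 1352])
(array([276.8, 188.1]), [262, 184, 30, 9, 154])
(array([272.9, 214.1]), [248, 193, 51, 42, 1498])
(array([ 72.3, 240.4]), [50, 226, 45, 30, 1146])
(array([118. , 228.5]), [97, 226, 44, 6, 181])
(array([118.9, 244.4]), [96, 234, 45, 25, 805])
fl (348.125, 215.9375) [ 0.5068534 -0.1013092  0.09     ]
fr (407.5, 217.5) [ 0.49831379 -0.36659906  0.09      ]
bl (348.75, 179.375) [ 0.67264801 -0.1063759   0.09      ]
br (408.125, 180.9375) [ 0.66452351 -0.37510861  0.09      ]
hobfl [0.42617162 0.37741815 0.045     ]
hobfr [0.39571602 0.1158937  0.045     ]
hobbl [0.68803634 0.34431062 0.045     ]
hobbr [0.65464096 0.08507505 0.045     ]
railL [0.59387847 0.38001524 0.33      ]
railR [0.55717391 0.05996593 0.33      ]
```

Container centre is about (0.588,-0.238), yaw -0.03. The griddle is about (0.541,0.231), yaw -0.115, and the rail is ~35 mm behind its centre. I'll go to a hover over the latch for a wrist view, with the jaws along the container's y.

{"api": "drive_tool", "payload": {
  "commands": [
    {"dx": -60,"dy": 54,"dz": -3.5,"turn": -21,"gripper": 0},
    {"dx": -60,"dy": 54,"dz": -3.5,"turn": -21},
    {"dx": -60,"dy": 54,"dz": -3.5,"turn": -21},
    {"dx": -60,"dy": 54,"dz": -3.5,"turn": -21},
    {"dx": -60,"dy": 54,"dz": -3.5,"turn": -21},
    {"dx": -60,"dy": 54,"dz": -3.5,"turn": -21},
    {"dx": -60,"dy": 54,"dz": -3.5,"turn": -21},
    {"dx": -60,"dy": 54,"dz": -3.5,"turn": -21},
    {"dx": -60,"dy": 54,"dz": -3.5,"turn": -21},
    {"dx": -60,"dy": 54,"dz": -3.5,"turn": -21},
    {"dx": -60,"dy": 54,"dz": -3.5,"turn": -21},
    {"dx": -60,"dy": 54,"dz": -3.5,"turn": -21},
    {"dx": -60,"dy": 54,"dz": -3.5,"turn": -21},
    {"dx": -60,"dy": 54,"dz": -3.5,"turn": -21},
    {"dx": -60,"dy": 54,"dz": -3.5,"turn": -21},
    {"dx": -60,"dy": 54,"dz": -3.5,"turn": -21},
    {"dx": -60,"dy": 54,"dz": -3.5,"turn": -21}
  ]
}}

```text
invalid input at $.commands[1]: expected keys gripper, dx, dy, dz, turn
```

```bash
cat >> h.py <<'E'
def st():
    o=ctrl.get_obs();R=Rq(o["eef_rot"]);print("t",round(o["time_s"],2),"pos",np.round(o["eef_pos"],4),"xang",round(np.degrees(np.arctan2(R[1,0],R[0,0])),1),"z",np.round(R[:,2],3),"F",np.round(o["wrist_force"],1),"open",round(o["opening"],3),"q",np.round(o["q"],2));return o,R
def delta(target):
    o,R=st();d=R.T@(np.array(target)-o["eef_pos"]);print("to",target,"d cm",np.round(d*100,2))
E
python3 - <<'E'
from h import *
st()
w=ctrl.camera("wrist");save(w,"c_wrist.png")
for k,lo,hi in (("red",(0,150,80),(6,255,255)),("yel",(22,150,80),(34,255,255)),("orange",(5,60,100),(20,255,255)),("green",(45,100,40),(85,255,255))):
    print(k,blobs(mask(w["image"],lo,hi),30))
E
```

```text
t 0.35 pos [0.2242 0.5293 0.2162] xang 67.0 z [-0. -0. -1.] F [-0.3  0.5 -0.5] open 1.001 q [ 0.96  0.18  1.61  0.    1.35 -0.21]
red []
yel []
orange [(array([631.1, 141.7]), [621, 118, 19, 50, 464]), (array([634.3, 181.6]), [628, 165, 12, 34, 265]), (array([319.6, 205.9]), [302, 180, 38, 55, 520]), (array([636.7, 211.5]), [634, 205, 6, 15, 73]), (array([380.1, 300.2]), [325, 227, 108, 153, 5388])]
green []
```

View pics/c_wrist.png

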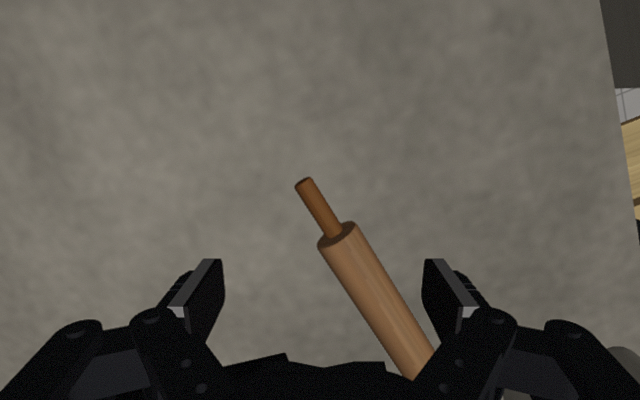

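The call was refused because every row needs all the keys, so the arm hasn't moved and the picture still shows the rolling pin. Resending with full rows.

{"api": "drive_tool", "payload": {
  "commands": [
    {"dx": -60,"dy": 54,"dz": -3.5,"turn": -21,"gripper": 0},
    {"dx": -60,"dy": 54,"dz": -3.5,"turn": -21,"gripper": 0},
    {"dx": -60,"dy": 54,"dz": -3.5,"turn": -21,"gripper": 0},
    {"dx": -60,"dy": 54,"dz": -3.5,"turn": -21,"gripper": 0},
    {"dx": -60,"dy": 54,"dz": -3.5,"turn": -21,"gripper": 0},
    {"dx": -60,"dy": 54,"dz": -3.5,"turn": -21,"gripper": 0},
    {"dx": -60,"dy": 54,"dz": -3.5,"turn": -21,"gripper": 0},
    {"dx": -60,"dy": 54,"dz": -3.5,"turn": -21,"gripper": 0},
    {"dx": -60,"dy": 54,"dz": -3.5,"turn": -21,"gripper": 0},
    {"dx": -60,"dy": 54,"dz": -3.5,"turn": -21,"gripper": 0},
    {"dx": -60,"dy": 54,"dz": -3.5,"turn": -21,"gripper": 0},
    {"dx": -60,"dy": 54,"dz": -3.5,"turn": -21,"gripper": 0},
    {"dx": -60,"dy": 54,"dz": -3.5,"turn": -21,"gripper": 0},
    {"dx": -60,"dy": 54,"dz": -3.5,"turn": -21,"gripper": 0},
    {"dx": -60,"dy": 54,"dz": -3.5,"turn": -21,"gripper": 0},
    {"dx": -60,"dy": 54,"dz": -3.5,"turn": -21,"gripper": 0}
  ]
}}

```text
time_s: 2.4
eef_pos: [0.4873, -0.2324, 0.2515]
eef_rot: [-0.0, 0.719, 0.695, 0.0]
wrist_force: [-0.6, -0.5, -0.1]
opening: 0.999
```

Run:
```python
from h import *
st()
w=ctrl.camera("wrist");save(w,"d_wrist.png")
for k,lo,hi in (("red",(0,150,80),(6,255,255)),("yel",(22,150,80),(34,255,255)),("orange",(5,60,100),(20,255,255)),("green",(45,100,40),(85,255,255))):
    print(k,blobs(mask(w["image"],lo,hi),30))
```

```text
t 2.4 pos [ 0.4873 -0.2324  0.2515] xang 88.1 z [-0.  0. -1.] F [-0.6 -0.5 -0.1] open 0.999 q [-0.67  0.07  1.65  0.    1.41 -2.2 ]
red [(array([593.8,  48.6]), [573, 26, 43, 47, 1542]), (array([321.7, 214.8]), [314, 203, 17, 23, 333]), (array([321.6, 241. ]), [313, 234, 19, 15, 265])]
yel [(array([321.9, 163.7]), [315, 147, 14, 34, 448])]
orange [(array([ 13.5, 219.8]), [4, 190, 19, 57, 101]), (array([  8.5, 234.1]), [0, 197, 22, 62, 418]), (array([  2.3, 249. ]), [0, 239, 7, 18, 46]), (array([393.7, 272.2]), [387, 256, 15, 32, 332])]
green [(array([254.1, 196.6]), [196, 187, 104, 26, 632]), (array([387.8, 197.7]), [344, 188, 104, 25, 616]), (array([349.9, 237.8]), [332, 214, 30, 35, 204])]
```

View pics/d_wrist.png

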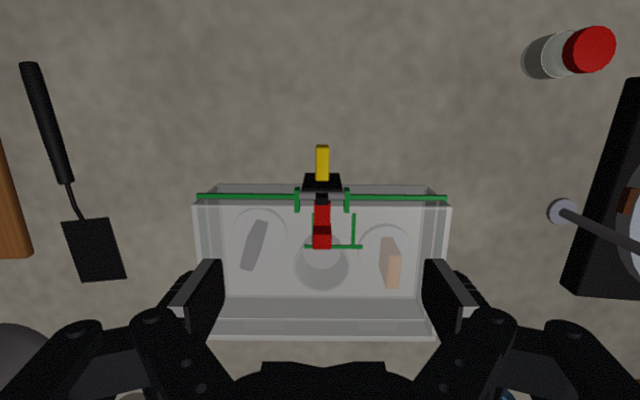

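Wrist view: red block at (322,241), tongue at (322,215), fin at (322,164), orange handle at (392,272) and black handle at (254,246).

Run:
```python
from h import *
w=ctrl.camera("wrist")
print("cam",-w["R"].T@w["t"])
for n,uv,z in (("tabtop",(322.5,241),.125),("tabtop far edge",(322.5,234),.125),("tabtop near edge",(322.5,249),.125),("tongue tip",(322,203),.103),("fin tip",(322,146),.068),("finroot",(322,181),.068),("gl",(196,195),.09),("gr",(447,197),.09),("pressh",(389,247),.07),("orange1",(386,238),.07),("o2",(395,257),.07),("base front L",(217,186),.055),("base front R",(434,187),.055)):
    print(n,np.round(onz(w,uv,z),4))
save(w,"e_wrist.png",(180,130,460,350),2.8)
delta((0.531,-0.234,0.107))
```

```text
cam [ 0.41275941 -0.2298942   0.40923893]
tabtop [ 0.5377 -0.2344  0.125 ]
tabtop far edge [ 0.5308 -0.2342  0.125 ]
tabtop near edge [ 0.5456 -0.2346  0.125 ]
tongue tip [ 0.5083 -0.234   0.103 ]
fin tip [ 0.4592 -0.2325  0.068 ]
finroot [ 0.4953 -0.2337  0.068 ]
gl [ 0.5002 -0.3578  0.09  ]
gr [ 0.51   -0.1109  0.09  ]
pressh [ 0.5712 -0.1628  0.07  ]
orange1 [ 0.5605 -0.1663  0.07  ]
o2 [ 0.5835 -0.1558  0.07  ]
base front L [ 0.5004 -0.3476  0.055 ]
base front R [ 0.5089 -0.1128  0.055 ]
t 2.5 pos [ 0.4874 -0.2325  0.2517] xang 88.1 z [ 0. -0. -1.] F [-0.2  0.   0.4] open 0.997 q [-0.66  0.07  1.65  0.    1.41 -2.2 ]
to (0.531, -0.234, 0.107) d cm [-1.000e-02  4.360e+00  1.448e+01]
```

View pics/e_wrist.png

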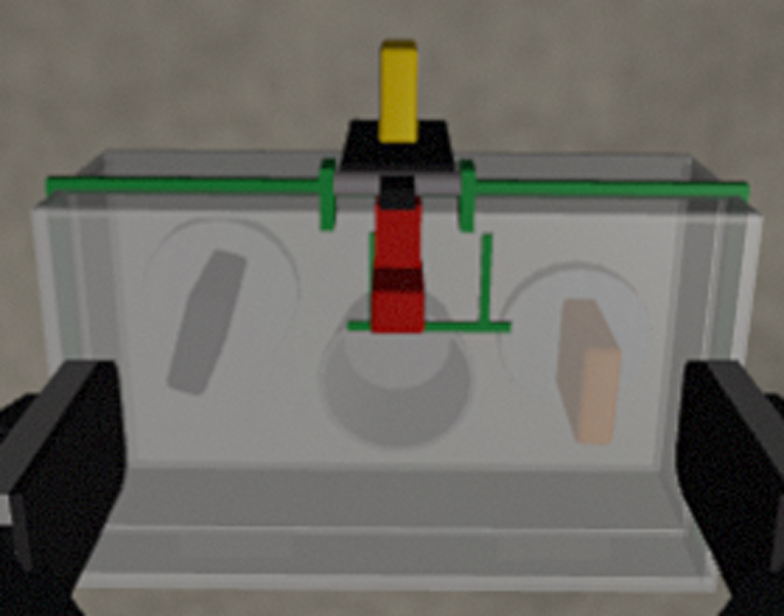

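Tab grip is at about (0.538,-0.2345), fin grip about (0.473,-0.232), container centre about (0.595,-0.237), yaw -0.038. Next, straddle and pinch the tab.

{"api": "drive_tool", "payload": {
  "commands": [
    {"dx": 0,"dy": 5.1,"dz": 5,"turn": 0,"gripper": 0},
    {"dx": 0,"dy": 5.1,"dz": 10,"turn": 0,"gripper": 0.3},
    {"dx": 0,"dy": 5.1,"dz": 13,"turn": 0,"gripper": 0.5},
    {"dx": 0,"dy": 5.1,"dz": 14.5,"turn": 0,"gripper": 0.5},
    {"dx": 0,"dy": 5.1,"dz": 14.5,"turn": 0,"gripper": 1},
    {"dx": 0,"dy": 5.1,"dz": 14.5,"turn": 0,"gripper": 1},
    {"dx": 0,"dy": 5.1,"dz": 14.5,"turn": 0,"gripper": 1},
    {"dx": 0,"dy": 5.1,"dz": 14.5,"turn": 0,"gripper": 1},
    {"dx": 0.6,"dy": 5.1,"dz": 14.5,"turn": 0,"gripper": 1},
    {"dx": 1.2,"dy": 5.1,"dz": 14.5,"turn": 0,"gripper": 1},
    {"dx": 1.2,"dy": 5.1,"dz": 14.5,"turn": 0,"gripper": 1}
  ]
}}

```text
time_s: 3.88
eef_pos: [0.5395, -0.2235, 0.1077]
eef_rot: [0.001, 0.719, 0.695, 0.0]
wrist_force: [-1.5, 0.7, 6.8]
opening: 0.175
```

Run:
```python
from h import *
st()
w=ctrl.camera("wrist");save(w,"f_wrist.png")
```

```text
t 3.88 pos [ 0.5395 -0.2235  0.1077] xang 88.1 z [ 0.002 -0.001 -1.   ] F [-1.5  0.7  6.8] open 0.175 q [-0.6   0.32  1.67 -0.    1.15 -2.13]
```

View pics/f_wrist.png

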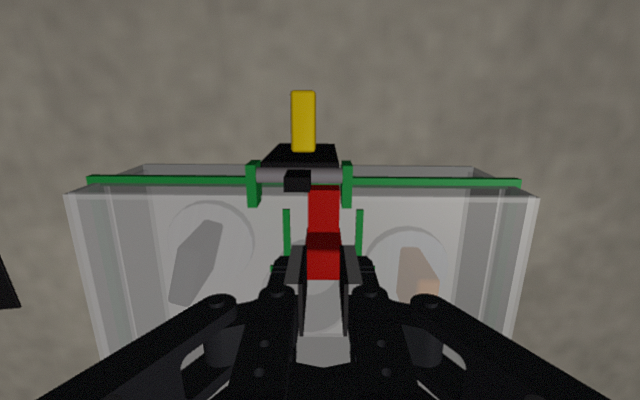

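The tab block (322,255) is held and the tongue (322,205) has already moved off the latch heel (297,181). I'll finish the slide, then open and rise.

{"api": "drive_tool", "payload": {
  "commands": [
    {"dx": 0.5,"dy": 0,"dz": -0.1,"turn": 0,"gripper": 1},
    {"dx": 1.0,"dy": 0,"dz": -0.1,"turn": 0,"gripper": 1},
    {"dx": 1.0,"dy": 0,"dz": -0.1,"turn": 0,"gripper": 1},
    {"dx": 1.0,"dy": 0,"dz": -0.1,"turn": 0,"gripper": 0.5},
    {"dx": 1.0,"dy": 0,"dz": -0.1,"turn": 0,"gripper": 0.5},
    {"dx": 1.0,"dy": 0,"dz": -0.1,"turn": 0,"gripper": 0.5},
    {"dx": 1.0,"dy": 0,"dz": -4,"turn": 0,"gripper": 0.5},
    {"dx": 1.0,"dy": 0,"dz": -6,"turn": 0,"gripper": 0.5}
  ]
}}

```text
time_s: 4.92
eef_pos: [0.5397, -0.2139, 0.168]
eef_rot: [0.001, 0.719, 0.695, 0.0]
wrist_force: [0.5, 0.3, -0.8]
opening: 0.504
```

Run:
```python
from h import *
st()
w=ctrl.camera("wrist");save(w,"g_wrist.png")
for k,lo,hi in (("red",(0,150,80),(6,255,255)),("yel",(22,150,80),(34,255,255))):
    print(k,blobs(mask(w["image"],lo,hi),30))
delta((0.473,-0.232,0.16));delta((0.473,-0.232,0.046))
```

```text
t 4.92 pos [ 0.5397 -0.2139  0.168 ] xang 88.0 z [ 0.001 -0.001 -1.   ] F [ 0.5  0.3 -0.8] open 0.504 q [-0.58  0.24  1.64 -0.    1.26 -2.12]
red [(array([324.8, 182.5]), [313, 166, 24, 34, 737]), (array([324.9, 219.4]), [311, 208, 28, 23, 575])]
yel [(array([294.9, 115.6]), [285, 92, 20, 48, 903])]
t 4.97 pos [ 0.5408 -0.2146  0.1706] xang 88.0 z [ 0.004 -0.003 -1.   ] F [ 0.9 -1.   2. ] open 0.502 q [-0.58  0.24  1.64 -0.    1.26 -2.12]
to (0.473, -0.232, 0.16) d cm [-1.97 -6.73  1.04]
t 4.97 pos [ 0.5408 -0.2146  0.1706] xang 88.0 z [ 0.004 -0.003 -1.   ] F [ 0.9 -1.   2. ] open 0.502 q [-0.58  0.24  1.64 -0.    1.26 -2.12]
to (0.473, -0.232, 0.046) d cm [-1.94 -6.78 12.44]
```

View pics/g_wrist.png

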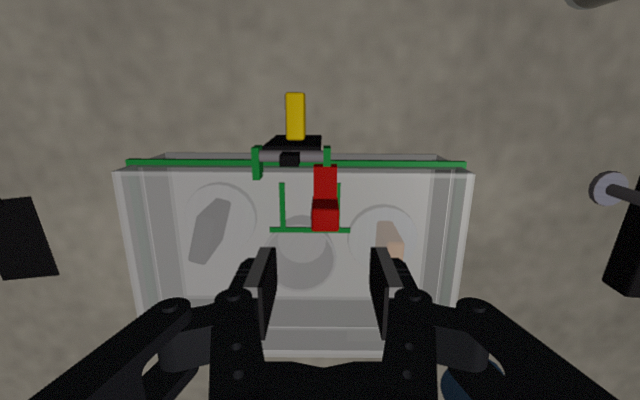

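The tongue has cleared the heel and the tab has moved about 21 mm. Now to the fin and pinch it.

{"api": "drive_tool", "payload": {
  "commands": [
    {"dx": -2.1,"dy": -6.9,"dz": 0,"turn": 0,"gripper": 0.5},
    {"dx": -2.1,"dy": -6.9,"dz": 3,"turn": 0,"gripper": 0.5},
    {"dx": -2.1,"dy": -6.9,"dz": 7,"turn": 0,"gripper": 0.5},
    {"dx": -2.1,"dy": -6.9,"dz": 10,"turn": 0,"gripper": 0.5},
    {"dx": -2.1,"dy": -6.9,"dz": 11.8,"turn": 0,"gripper": 0.5},
    {"dx": -2.1,"dy": -6.9,"dz": 11.8,"turn": 0,"gripper": 1},
    {"dx": -2.1,"dy": -6.9,"dz": 11.8,"turn": 0,"gripper": 1},
    {"dx": -2.1,"dy": -6.9,"dz": 11.8,"turn": 0,"gripper": 1},
    {"dx": -2.1,"dy": -6.9,"dz": 11.8,"turn": 0,"gripper": 1}
  ]
}}

```text
time_s: 6.1
eef_pos: [0.4698, -0.2327, 0.0492]
eef_rot: [0.001, 0.719, 0.695, -0.0]
wrist_force: [-2.6, -1.9, 0.4]
opening: 0.134
```

Run:
```python
from h import *
st()
w=ctrl.camera("wrist");save(w,"i_wrist.png")
s=ctrl.camera("side");save(s,"i_side.png",(240,180,440,340),4)
```

```text
t 6.1 pos [ 0.4698 -0.2327  0.0492] xang 88.0 z [ 0.001 -0.001 -1.   ] F [-2.6 -1.9  0.4] open 0.134 q [-0.69  0.29  1.86 -0.    1.   -2.22]
```

View pics/i_wrist.png

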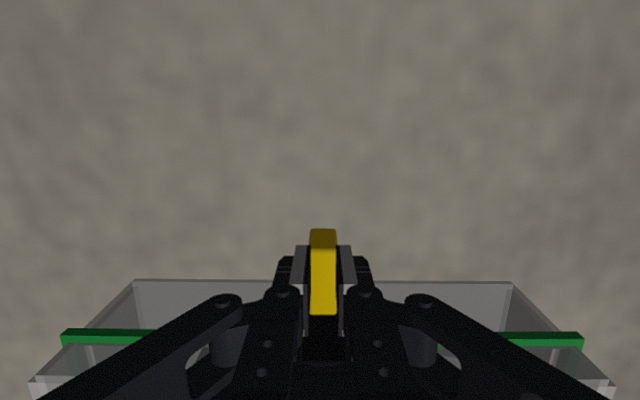

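View pics/i_side.png

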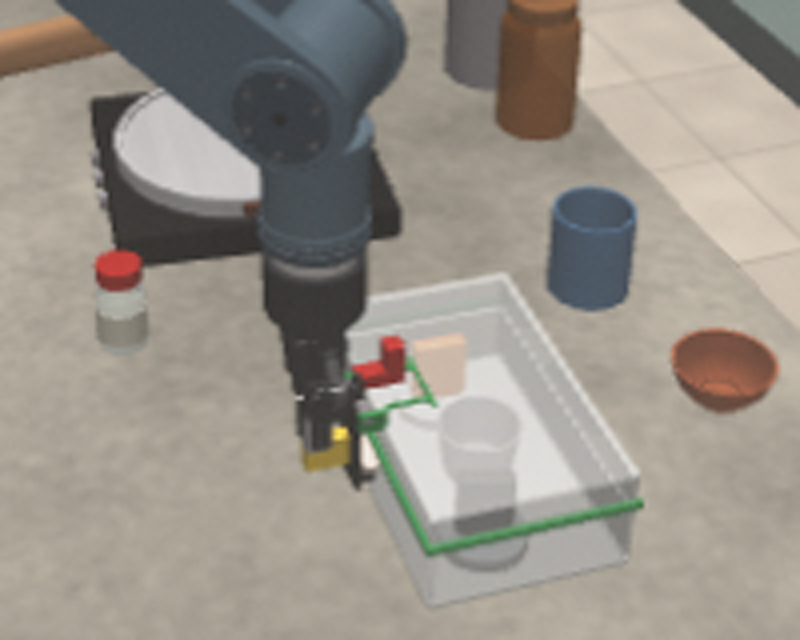

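The fin is held (yellow at 322,270 between the pads). I'll lift the latch along its arc.

{"api": "drive_tool", "payload": {
  "commands": [
    {"dx": 0,"dy": -0.5,"dz": -0.53,"turn": 0,"gripper": 1},
    {"dx": 0,"dy": -0.92,"dz": -1.14,"turn": 0,"gripper": 1},
    {"dx": 0,"dy": -1.24,"dz": -1.8,"turn": 0,"gripper": 1},
    {"dx": 0,"dy": -1.46,"dz": -2.5,"turn": 0,"gripper": 1},
    {"dx": 0,"dy": -1.57,"dz": -3.2,"turn": 0,"gripper": 1},
    {"dx": 0,"dy": -1.57,"dz": -3.95,"turn": 0,"gripper": 1},
    {"dx": 0,"dy": -1.46,"dz": -4.67,"turn": 0,"gripper": 1},
    {"dx": 0,"dy": -1.25,"dz": -5.37,"turn": 0,"gripper": 1},
    {"dx": 0,"dy": -1.05,"dz": -5.8,"turn": 0,"gripper": 1},
    {"dx": 0,"dy": -1.05,"dz": -5.8,"turn": 0,"gripper": 1}
  ]
}}

```text
time_s: 7.45
eef_pos: [0.4595, -0.2323, 0.107]
eef_rot: [0.001, 0.719, 0.695, 0.0]
wrist_force: [4.0, -5.0, -4.0]
opening: 0.119
```

Run:
```python
from h import *
st()
w=ctrl.camera("wrist");save(w,"j_wrist.png")
s=ctrl.camera("side");save(s,"j_side.png",(240,180,440,340),4)
```

```text
t 7.45 pos [ 0.4595 -0.2323  0.107 ] xang 88.0 z [ 0.001 -0.001 -1.   ] F [ 4. -5. -4.] open 0.119 q [-0.7   0.18  1.85 -0.    1.11 -2.23]
```

View pics/j_wrist.png

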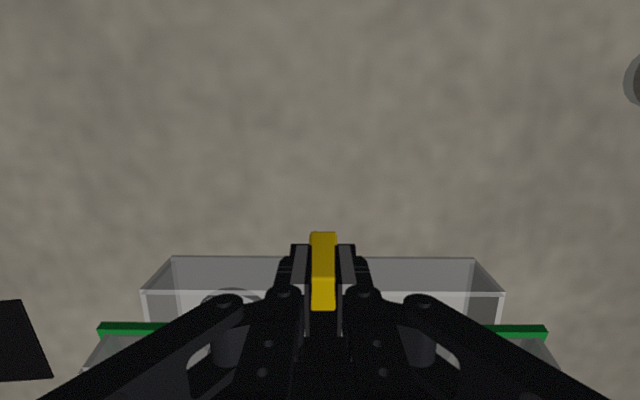

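View pics/j_side.png

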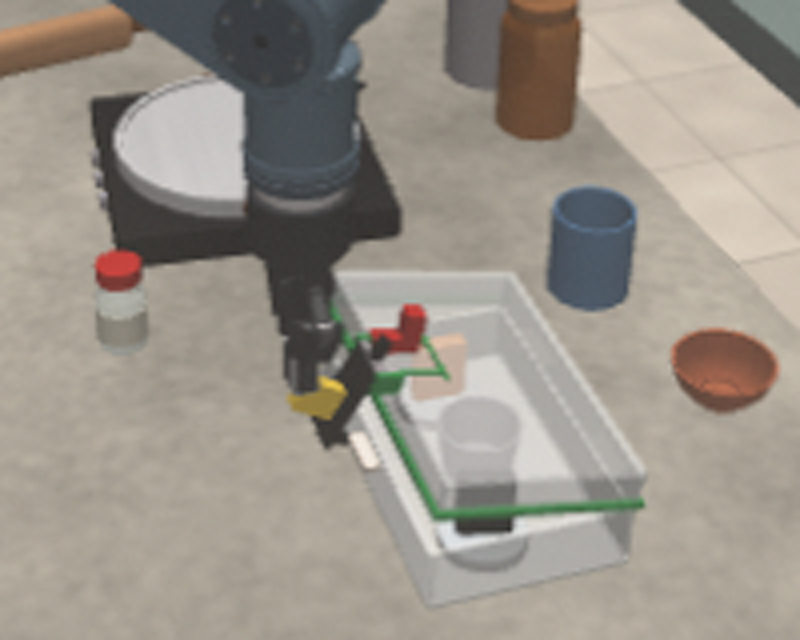

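The latch is out to about 0.7 rad and the lid has already started to rise. I'll carry on along the hinge arc.

{"api": "drive_tool", "payload": {
  "commands": [
    {"dx": 0,"dy": 0.6,"dz": -1.6,"turn": 0,"gripper": 1},
    {"dx": 0,"dy": 1.56,"dz": -3.56,"turn": 0,"gripper": 1},
    {"dx": 0,"dy": 2.4,"dz": -5.0,"turn": 0,"gripper": 1},
    {"dx": 0,"dy": 3.2,"dz": -6.4,"turn": 0,"gripper": 1},
    {"dx": 0,"dy": 4.25,"dz": -7.8,"turn": 0,"gripper": 1},
    {"dx": 0,"dy": 5.3,"dz": -9.0,"turn": 0,"gripper": 1},
    {"dx": 0,"dy": 6.5,"dz": -10.2,"turn": 0,"gripper": 1},
    {"dx": 0,"dy": 7.75,"dz": -11.3,"turn": 0,"gripper": 1},
    {"dx": 0,"dy": 9.1,"dz": -12.3,"turn": 0,"gripper": 1},
    {"dx": 0,"dy": 10.5,"dz": -13.2,"turn": 0,"gripper": 1},
    {"dx": 0,"dy": 10.5,"dz": -13.2,"turn": 0,"gripper": 1}
  ]
}}

```text
time_s: 8.93
eef_pos: [0.5641, -0.2363, 0.2386]
eef_rot: [0.0, 0.719, 0.695, -0.001]
wrist_force: [0.4, -7.3, -3.6]
opening: 0.078
```

Run:
```python
from h import *
st()
s=ctrl.camera("side");save(s,"k_side.png",(200,120,440,340),3)
```

```text
t 8.93 pos [ 0.5641 -0.2363  0.2386] xang 88.0 z [-0.001 -0.002 -1.   ] F [ 0.4 -7.3 -3.6] open 0.078 q [-0.59  0.24  1.49 -0.    1.41 -2.13]
```

View pics/k_side.png

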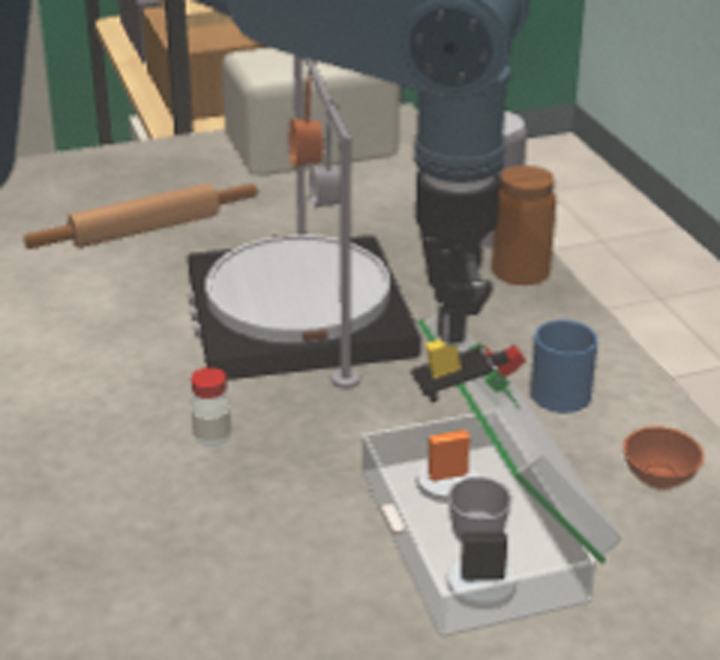

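The lid stands at about 0.75 rad, but the fin has slipped to the pad edges. I'll release and use closed fingers to push the lid's front rim back, to the +y side of the latch.

{"api": "drive_tool", "payload": {
  "commands": [
    {"dx": 0,"dy": 0,"dz": 0,"turn": 0,"gripper": 0.5},
    {"dx": 0,"dy": 0,"dz": 0,"turn": 0,"gripper": 0.5},
    {"dx": 0,"dy": 0,"dz": -2,"turn": 0,"gripper": 0.5},
    {"dx": 0,"dy": 0,"dz": -5,"turn": 0,"gripper": 0.5},
    {"dx": 3,"dy": -4.5,"dz": -5,"turn": 0,"gripper": 1},
    {"dx": 7.5,"dy": -4.5,"dz": -5,"turn": 0,"gripper": 1},
    {"dx": 7.5,"dy": -4.5,"dz": -2,"turn": 0,"gripper": 1},
    {"dx": 7.5,"dy": -4.5,"dz": 2,"turn": 0,"gripper": 1},
    {"dx": 7.5,"dy": -4.5,"dz": 6,"turn": 0,"gripper": 1},
    {"dx": 7.5,"dy": -4.5,"dz": 6,"turn": 0,"gripper": 1}
  ]
}}

```text
time_s: 10.22
eef_pos: [0.5198, -0.1576, 0.1767]
eef_rot: [-0.003, 0.719, 0.695, -0.001]
wrist_force: [0.3, -0.9, 1.0]
opening: 0.0
```

Run:
```python
from h import *
st()
s=ctrl.camera("side");save(s,"l_side.png",(240,140,440,340),3)
w=ctrl.camera("wrist");save(w,"l_wrist.png")
```

```text
t 10.22 pos [ 0.5198 -0.1576  0.1767] xang 88.1 z [-0.005  0.003 -1.   ] F [ 0.3 -0.9  1. ] open 0.0 q [-0.51  0.15  1.72  0.    1.27 -2.05]
```

View pics/l_side.png

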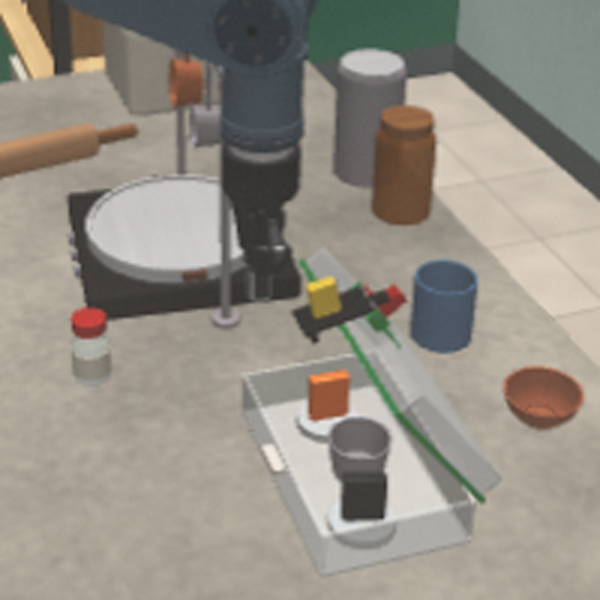

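View pics/l_wrist.png

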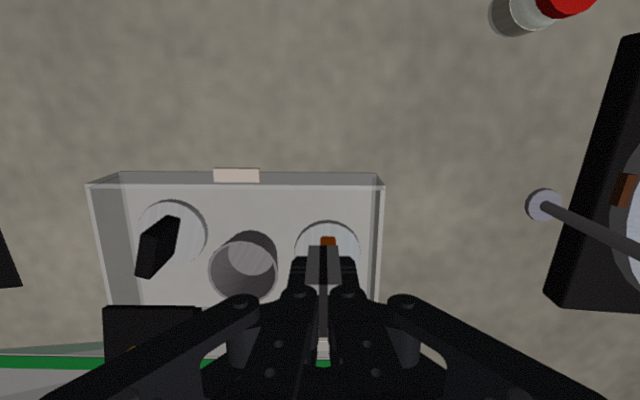

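Fingers are shut in front of the lid's rim, clear of the latch plate (at 150,332). Now push back.

{"api": "drive_tool", "payload": {
  "commands": [
    {"dx": 0.3,"dy": 2,"dz": 0,"turn": 0,"gripper": 1},
    {"dx": 0.6,"dy": 3.5,"dz": 0,"turn": 0,"gripper": 1},
    {"dx": 0.8,"dy": 5,"dz": 0,"turn": 0,"gripper": 1},
    {"dx": 0.8,"dy": 6.5,"dz": 0,"turn": 0,"gripper": 1},
    {"dx": 0.8,"dy": 8,"dz": 0,"turn": 0,"gripper": 1},
    {"dx": 0.8,"dy": 9,"dz": 0,"turn": 0,"gripper": 1},
    {"dx": 0.8,"dy": 10,"dz": 0,"turn": 0,"gripper": 1},
    {"dx": 0.8,"dy": 10,"dz": 0,"turn": 0,"gripper": 1}
  ]
}}

```text
time_s: 11.32
eef_pos: [0.6287, -0.1549, 0.1953]
eef_rot: [0.009, 0.718, 0.696, 0.005]
wrist_force: [-17.0, 11.0, 63.6]
opening: -0.003
```

Run:
```python
from h import *
st()
s=ctrl.camera("side");save(s,"m_side.png",(240,140,440,340),3)
```

```text
t 11.32 pos [ 0.6287 -0.1549  0.1953] xang 88.1 z [ 0.019 -0.006 -1.   ] F [-17.   11.   63.6] open -0.003 q [-0.43  0.34  1.45  0.    1.33 -1.96]
```

View pics/m_side.png

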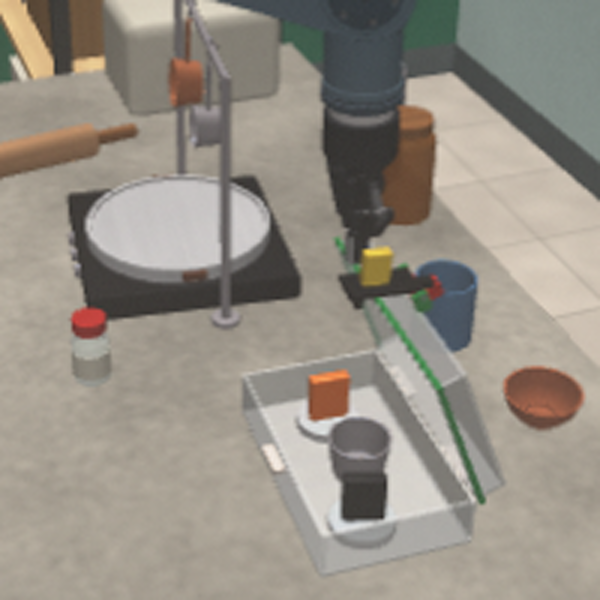

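The fingertips rode up onto the lid's edge (64 N upward) with the lid at about 1.1 rad. I'll back off up and to the front, then push again lower.

{"api": "drive_tool", "payload": {
  "commands": [
    {"dx": 0,"dy": -1,"dz": -3.5,"turn": 0,"gripper": 1},
    {"dx": 0,"dy": -4,"dz": -5,"turn": 0,"gripper": 1},
    {"dx": 0,"dy": -8,"dz": -5,"turn": 0,"gripper": 1}
  ]
}}

```text
time_s: 11.75
eef_pos: [0.5429, -0.152, 0.231]
eef_rot: [0.002, 0.719, 0.695, 0.001]
wrist_force: [-1.0, -0.5, -0.0]
opening: -0.003
```

Run:
```python
from h import *
st()
s=ctrl.camera("side");save(s,"n_side.png",(240,140,440,340),3)
w=ctrl.camera("wrist");save(w,"n_wrist.png")
```

```text
t 11.75 pos [ 0.5429 -0.152   0.231 ] xang 88.1 z [ 0.004 -0.002 -1.   ] F [-1.  -0.5 -0. ] open -0.003 q [-0.48  0.14  1.62 -0.    1.37 -2.02]
```

View pics/n_side.png

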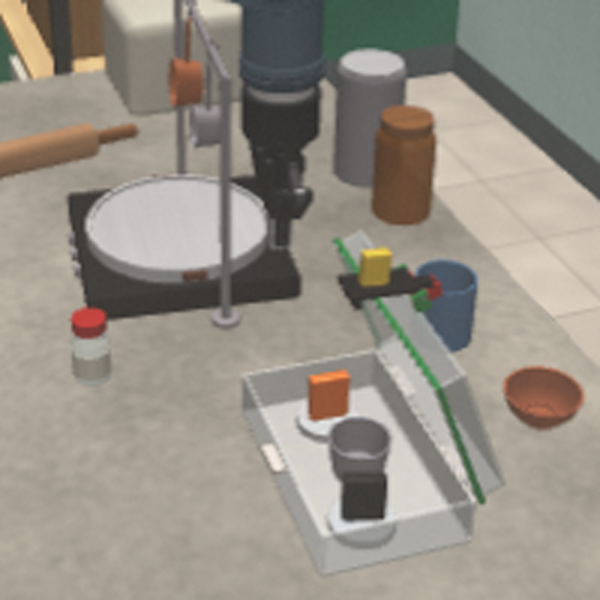

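View pics/n_wrist.png

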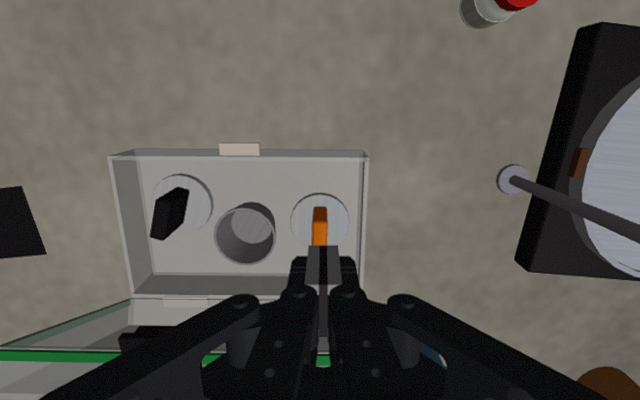

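Run:
```python
from h import *
s=ctrl.camera("side")
ps=-.038;C=np.array([.595,-.2366,0]);Rz=Rot.from_euler('z',ps).as_matrix()
for th in np.arange(.9,1.5,.1):
    P=[]
    for y in (-.125,.125):
        for (x,z) in ((-.168,.0),(-.172,.04)):
            xx=x*np.cos(th)+z*np.sin(th);zz=z*np.cos(th)-x*np.sin(th)
            P.append(C+Rz@np.array([.08+xx,y,.057+zz]))
    print(round(th,1),np.round(proj(s,P),0).tolist())
```

```text
0.9 [[367.0, 276.0], [377.0, 266.0], [337.0, 228.0], [345.0, 219.0]]
1.0 [[371.0, 272.0], [383.0, 263.0], [341.0, 225.0], [350.0, 216.0]]
1.1 [[377.0, 269.0], [389.0, 260.0], [345.0, 222.0], [355.0, 214.0]]
1.2 [[382.0, 266.0], [395.0, 258.0], [350.0, 219.0], [361.0, 213.0]]
1.3 [[388.0, 263.0], [401.0, 256.0], [355.0, 217.0], [366.0, 211.0]]
1.4 [[393.0, 261.0], [406.0, 255.0], [359.0, 215.0], [371.0, 210.0]]
```

The rim pixels fit a lid angle of about 1.2 rad. I'll push again with the tips higher on the rim so the knuckles clear the lid top, to reach about 1.4.

{"api": "drive_tool", "payload": {
  "commands": [
    {"dx": 0,"dy": 3,"dz": 2,"turn": 0,"gripper": 1},
    {"dx": 0,"dy": 5,"dz": 2,"turn": 0,"gripper": 1},
    {"dx": 0,"dy": 6.5,"dz": 2,"turn": 0,"gripper": 1},
    {"dx": 0,"dy": 7.5,"dz": 2,"turn": 0,"gripper": 1},
    {"dx": 0,"dy": 8.5,"dz": 2,"turn": 0,"gripper": 1},
    {"dx": 0,"dy": 9.4,"dz": 2,"turn": 0,"gripper": 1},
    {"dx": 0,"dy": 9.4,"dz": 2,"turn": 0,"gripper": 1}
  ]
}}

```text
time_s: 12.78
eef_pos: [0.6362, -0.1548, 0.2084]
eef_rot: [0.0, 0.719, 0.695, 0.0]
wrist_force: [-0.1, -0.4, 0.5]
opening: 0.005
```

Run:
```python
from h import *
st()
s=ctrl.camera("side");save(s,"o_side.png",(240,140,440,340),3)
```

```text
t 12.78 pos [ 0.6362 -0.1548  0.2084] xang 88.0 z [ 0. -0. -1.] F [-0.1 -0.4  0.5] open 0.005 q [-0.42  0.36  1.4  -0.    1.38 -1.96]
```

View pics/o_side.png

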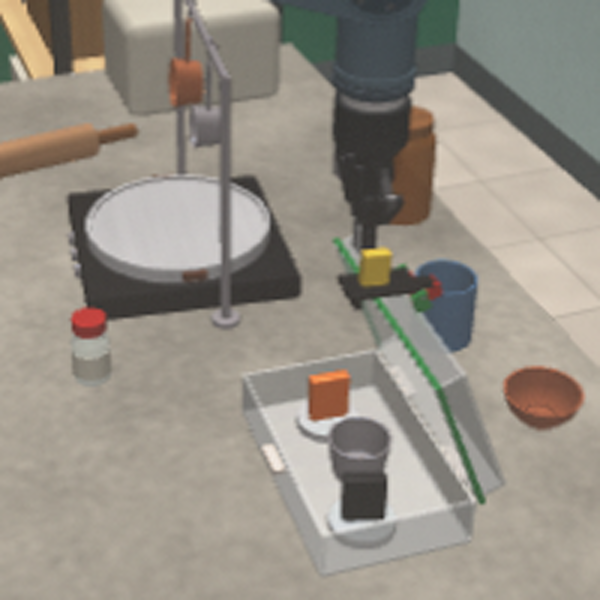

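Run:
```python
from h import *
s=ctrl.camera("side");w=ctrl.camera("wrist");save(w,"p_wrist.png");save(s,"p_side.png",(300,190,440,330),5)
ps=-.038;C=np.array([.595,-.2366,0]);Rz=Rot.from_euler('z',ps).as_matrix()
def onY(c,uv,y):
    o,d=ray(c,uv);o=Rz.T@(o-C);d=Rz.T@d;t=(y-o[1])/d[1];return np.round(o+t*d,3)
z=lambda u,v:(240+u/3,140+v/3)
print(onY(s,z(437,385),-.13),onY(s,z(337,238),.13),onY(s,z(481,499),-.13),onY(s,z(463,378),-.13),onY(s,z(500,488),-.13))
```

```text
[ 0.028 -0.13   0.207] [0.03  0.13  0.208] [ 0.09  -0.13   0.051] [ 0.054 -0.13   0.209] [ 0.109 -0.13   0.06 ]
```

View pics/p_side.png

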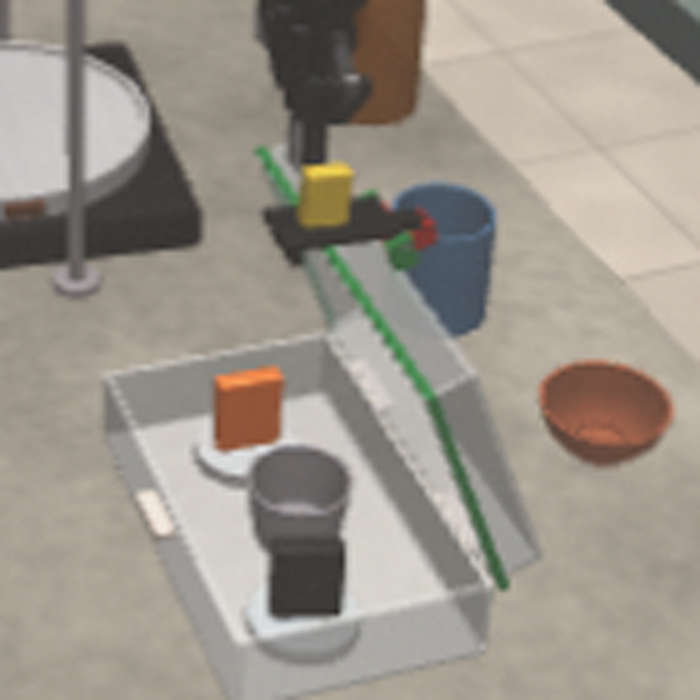

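View pics/p_wrist.png

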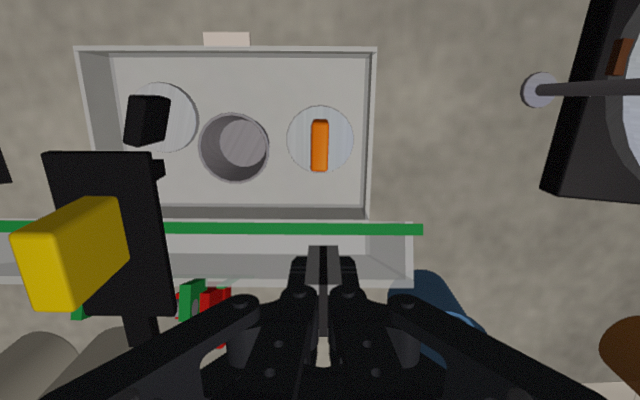

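The rim is at container (0.029, z 0.207), so the lid is at about 1.2 rad, and the tips were passing just above its end wall. I'll retreat, go 18 mm lower and push the rim itself.

{"api": "drive_tool", "payload": {
  "commands": [
    {"dx": 0,"dy": -3,"dz": -0.5,"turn": 0,"gripper": 1},
    {"dx": 0,"dy": -5.5,"dz": 0,"turn": 0,"gripper": 1},
    {"dx": 0,"dy": -5.5,"dz": 1.8,"turn": 0,"gripper": 1},
    {"dx": 0,"dy": -4,"dz": 1.8,"turn": 0,"gripper": 1},
    {"dx": 0,"dy": -3,"dz": 1.8,"turn": 0,"gripper": 1},
    {"dx": 0,"dy": -2,"dz": 1.8,"turn": 0,"gripper": 1},
    {"dx": 0,"dy": -1,"dz": 1.8,"turn": 0,"gripper": 1},
    {"dx": 0,"dy": 0,"dz": 1.8,"turn": 0,"gripper": 1},
    {"dx": 0,"dy": 0.8,"dz": 1.8,"turn": 0,"gripper": 1},
    {"dx": 0,"dy": 0.8,"dz": 1.8,"turn": 0,"gripper": 1}
  ]
}}

```text
time_s: 14.18
eef_pos: [0.6465, -0.1555, 0.194]
eef_rot: [0.003, 0.719, 0.695, 0.001]
wrist_force: [-0.2, -0.5, -0.5]
opening: 0.005
```

Run:
```python
from h import *
st()
s=ctrl.camera("side");save(s,"q_side.png",(300,190,440,330),5)
```

```text
t 14.18 pos [ 0.6465 -0.1555  0.194 ] xang 88.1 z [ 0.006 -0.002 -1.   ] F [-0.2 -0.5 -0.5] open 0.005 q [-0.41  0.39  1.39  0.    1.35 -1.95]
```

View pics/q_side.png

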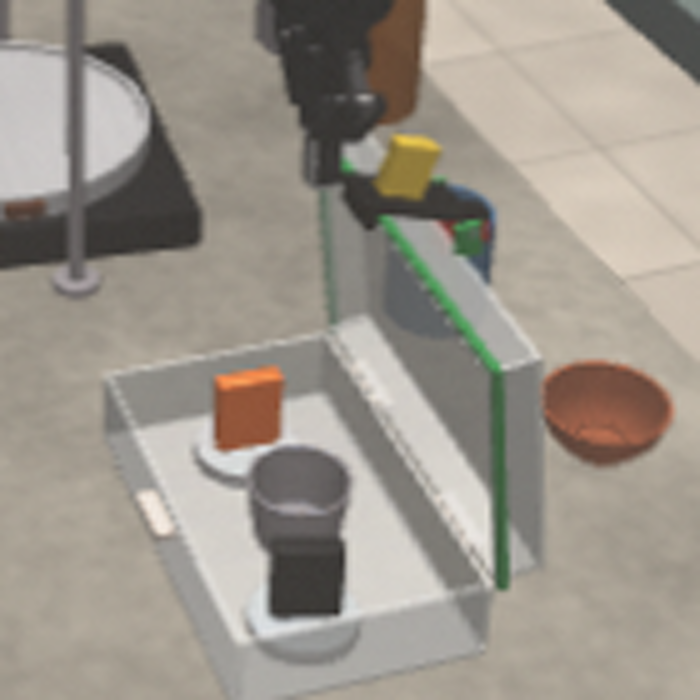

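The lid now stands essentially upright (green edge vertical at zoomed 500,480). I'll back off and measure the orange handle.

{"api": "drive_tool", "payload": {
  "commands": [
    {"dx": 0,"dy": -3,"dz": 0,"turn": 0,"gripper": 0.6},
    {"dx": 0,"dy": -9,"dz": -3,"turn": 0,"gripper": 0.4},
    {"dx": 0,"dy": -11,"dz": -4,"turn": 0,"gripper": 0.4},
    {"dx": 0,"dy": -11,"dz": -4,"turn": 0,"gripper": 0.4}
  ]
}}

```text
time_s: 14.72
eef_pos: [0.5335, -0.1514, 0.2313]
eef_rot: [0.001, 0.719, 0.695, 0.0]
wrist_force: [0.3, -0.2, 0.3]
opening: 0.599
```

Run:
```python
from h import *
st()
w=ctrl.camera("wrist");save(w,"r_wrist.png")
t=ctrl.camera("top");save(t,"r_top.png",(220,130,470,270),3.2)
m=mask(w["image"],(5,120,80),(20,255,255));m[:120]=0;m[:,:250]=0;m[:,450:]=0
print(blobs(m,30))
v=mask(w["image"],(5,120,190),(20,255,255));v[:120]=0;v[:,:250]=0;v[:,450:]=0
print(blobs(v,30))
cs=max(cv2.findContours(m,0,1)[0],key=cv2.contourArea)
r=cv2.minAreaRect(cs);print(r,cv2.boxPoints(r))
```

```text
t 14.72 pos [ 0.5335 -0.1514  0.2313] xang 88.0 z [ 0.002 -0.001 -1.   ] F [ 0.3 -0.2  0.3] open 0.599 q [-0.49  0.12  1.64 -0.    1.37 -2.03]
[(array([320.5, 237.6]), [313, 209, 16, 53, 690])]
[]
((320.38232421875, 235.0294189453125), (14.758471488952637, 52.33760452270508), 1.9091525077819824) [[312.13538 260.93784]
 [313.87897 208.6293 ]
 [328.62927 209.121  ]
 [326.88568 261.42953]]
```

View pics/r_wrist.png

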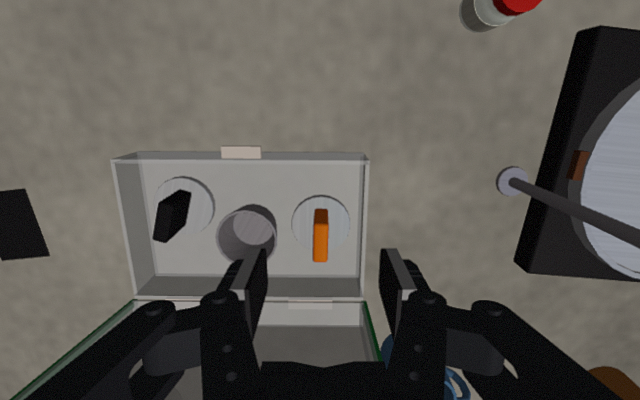

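View pics/r_top.png

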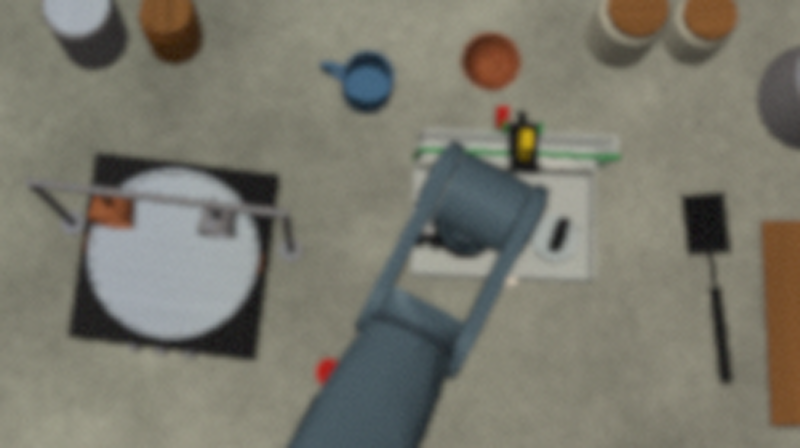

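Run:
```python
from h import *
w=ctrl.camera("wrist");save(w,"s_wrist.png",(270,180,380,280),6)
print("back top",onz(w,(320,261.5),.07),onz(w,(313,261.5),.07),onz(w,(327.5,261.5),.07))
print("disc c",onz(w,(320,222.5),.016),"l/r",onz(w,(291.5,222),.016),onz(w,(349.5,222),.016),"front",onz(w,(320,195),.016))
```

```text
back top [ 0.62226567 -0.15731716  0.07      ] [ 0.62202888 -0.16458182  0.07      ] [ 0.62252055 -0.14953411  0.07      ]
disc c [ 0.59940724 -0.15698118  0.016     ] l/r [ 0.59769215 -0.19030762  0.016     ] [ 0.59992037 -0.12244848  0.016     ] front [ 0.56593619 -0.15578923  0.016     ]
```

View pics/s_wrist.png

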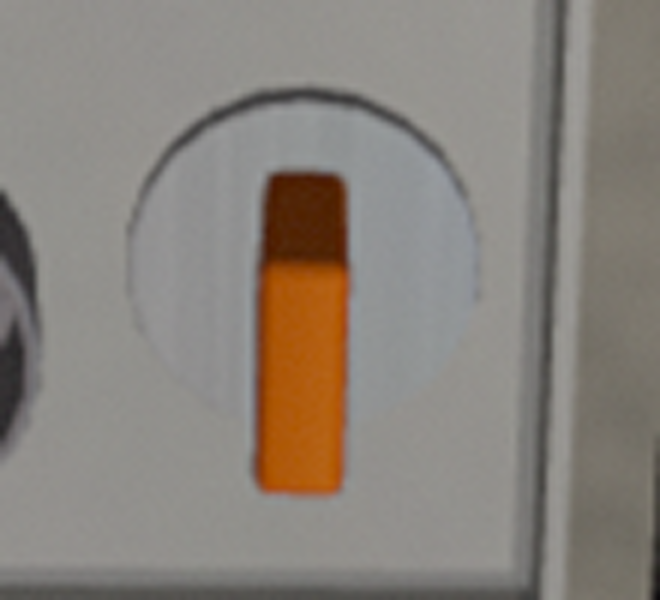

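The press axis is about (0.600,-0.157) and its handle is aligned with the jaws. I'll grip it slightly forward of its axis to keep the tool away from the rail later.

{"api": "drive_tool", "payload": {
  "commands": [
    {"dx": -0.3,"dy": 5.9,"dz": 3,"turn": 0,"gripper": 0.6},
    {"dx": -0.3,"dy": 5.9,"dz": 8,"turn": 0,"gripper": 0.6},
    {"dx": -0.3,"dy": 5.9,"dz": 13,"turn": 0,"gripper": 0.62},
    {"dx": -0.3,"dy": 5.9,"dz": 15,"turn": 0,"gripper": 0.62},
    {"dx": -0.3,"dy": 5.9,"dz": 17,"turn": 0,"gripper": 0.62},
    {"dx": -0.3,"dy": 5.9,"dz": 18.7,"turn": 0,"gripper": 0.62},
    {"dx": -0.3,"dy": 5.9,"dz": 18.7,"turn": 0,"gripper": 1},
    {"dx": -0.3,"dy": 5.9,"dz": 18.7,"turn": 0,"gripper": 1},
    {"dx": -0.3,"dy": 5.9,"dz": 18.7,"turn": 0,"gripper": 1},
    {"dx": -0.3,"dy": 5.9,"dz": 18.7,"turn": 0,"gripper": 1}
  ]
}}

```text
time_s: 16.12
eef_pos: [0.593, -0.1564, 0.044]
eef_rot: [0.0, 0.719, 0.695, 0.0]
wrist_force: [-0.3, 0.4, -2.8]
opening: 0.169
```

Run:
```python
from h import *
st()
w=ctrl.camera("wrist");save(w,"t_wrist.png")
s=ctrl.camera("side");save(s,"t_side.png",(260,150,440,330),4)
```

```text
t 16.12 pos [ 0.593  -0.1564  0.044 ] xang 88.0 z [ 0.001 -0.    -1.   ] F [-0.3  0.4 -2.8] open 0.169 q [-0.45  0.46  1.62  0.    1.06 -1.99]
```

View pics/t_wrist.png

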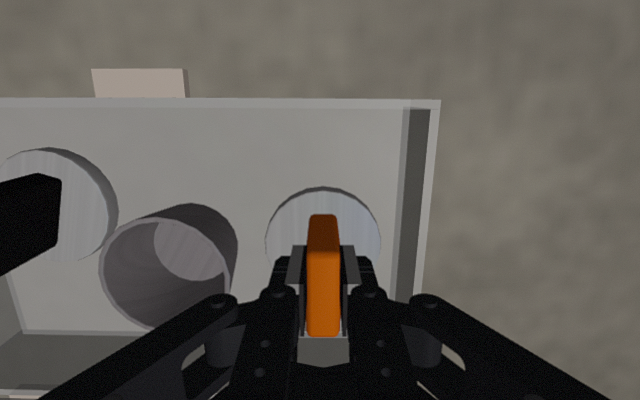

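View pics/t_side.png

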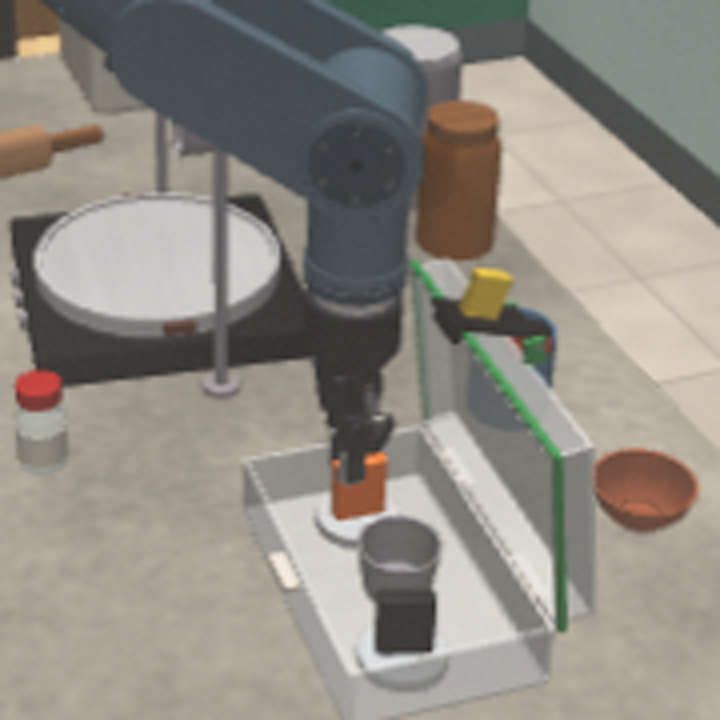

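The orange handle is held. Lift it straight out, bring it to the front, then across to in front of the griddle.

{"api": "drive_tool", "payload": {
  "commands": [
    {"dx": 0,"dy": 0,"dz": -2,"turn": 0,"gripper": 1},
    {"dx": 0,"dy": 0,"dz": -5,"turn": 0,"gripper": 1},
    {"dx": 0,"dy": 0,"dz": -9,"turn": 0,"gripper": 1},
    {"dx": 0,"dy": -2,"dz": -12,"turn": 0,"gripper": 1},
    {"dx": 0,"dy": -6,"dz": -12,"turn": 0,"gripper": 1},
    {"dx": 1,"dy": -10,"dz": -12,"turn": 0,"gripper": 1},
    {"dx": 3,"dy": -14,"dz": -12,"turn": 1,"gripper": 1},
    {"dx": 6,"dy": -17.3,"dz": -12,"turn": 2,"gripper": 1},
    {"dx": 11,"dy": -17.3,"dz": -12,"turn": 3,"gripper": 1},
    {"dx": 16,"dy": -17.3,"dz": -12,"turn": 4,"gripper": 1},
    {"dx": 21,"dy": -17.3,"dz": -12,"turn": 4.6,"gripper": 1},
    {"dx": 26,"dy": -17.3,"dz": -12,"turn": 4.6,"gripper": 1},
    {"dx": 31,"dy": -17.3,"dz": -12,"turn": 4.6,"gripper": 1},
    {"dx": 36,"dy": -17.3,"dz": -12,"turn": 4.6,"gripper": 1},
    {"dx": 39.3,"dy": -17.3,"dz": -12,"turn": 4.6,"gripper": 1},
    {"dx": 39.3,"dy": -17.3,"dz": -12,"turn": 4.6,"gripper": 1},
    {"dx": 39.3,"dy": -17.3,"dz": -12,"turn": 4.6,"gripper": 1}
  ]
}}

```text
time_s: 18.35
eef_pos: [0.4333, 0.2422, 0.1642]
eef_rot: [0.0, 0.746, 0.666, 0.0]
wrist_force: [-0.3, 0.3, -3.1]
opening: 0.162
```

Run:
```python
from h import *
st()
w=ctrl.camera("wrist");save(w,"u_wrist.png")
s=ctrl.camera("side");save(s,"u_side.png",(140,60,440,340),2.6)
t=ctrl.camera("top");save(t,"u_top.png",(220,130,470,270),3.2)
```

```text
t 18.35 pos [0.4333 0.2422 0.1642] xang 83.5 z [ 0.001 -0.    -1.   ] F [-0.3  0.3 -3.1] open 0.162 q [ 0.27  0.06  1.85 -0.    1.23 -1.19]
```

View pics/u_wrist.png

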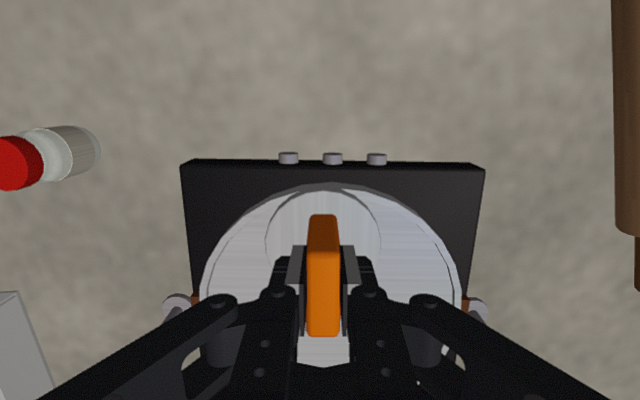

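View pics/u_side.png

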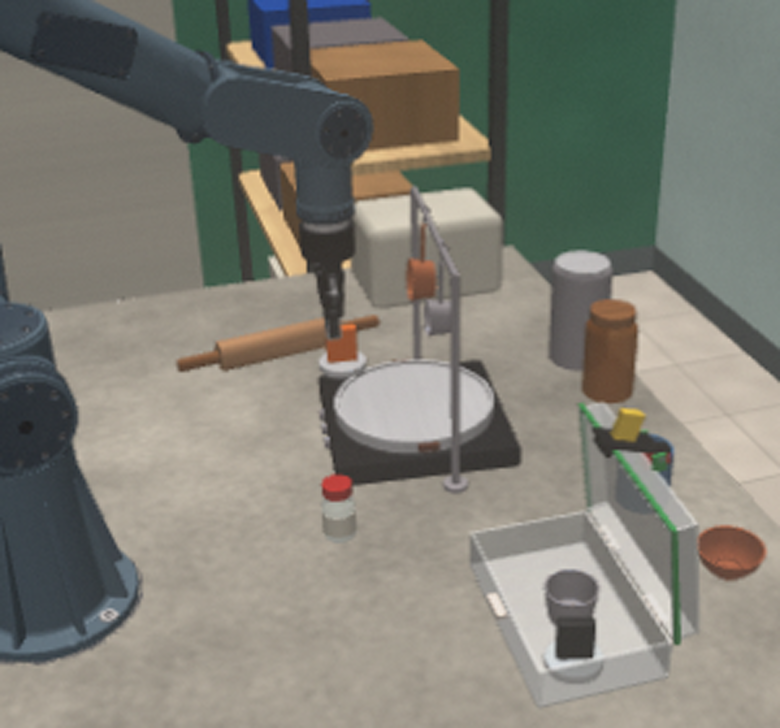

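View pics/u_top.png

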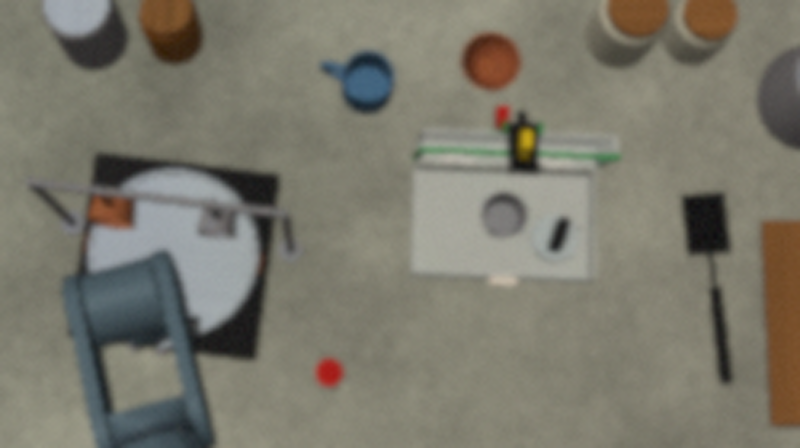

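The press is held level in front of the griddle (wrist view: knobs at (333,158) mark the hob's centre line). Next I'll measure the griddle centre from the first top picture and this wrist view.

Run:
```python
from h import *
t=ctrl.camera("top");im=cv2.imread("pics/a_top.png")
hsv=cv2.cvtColor(im,cv2.COLOR_BGR2HSV)
g=cv2.cvtColor(im,cv2.COLOR_BGR2GRAY)
roi=np.zeros_like(g);roi[180:245,240:310]=1
m=((g>110)&(roi>0)&(hsv[:,:,0]>95)).astype(np.uint8)*255
m2=cv2.morphologyEx(m,cv2.MORPH_CLOSE,np.ones((9,9)))
c=max(cv2.findContours(m2,0,1)[0],key=cv2.contourArea)
h=cv2.convexHull(c);e=cv2.fitEllipse(h);print(e,cv2.contourArea(h));print("centre",onz(t,e[0],.052))
X=np.array([onz(t,p[0],.052)[:2] for p in c],np.float32)
(cx,r)=cv2.minEnclosingCircle(X);print("minenc",cx,r)
w=ctrl.camera("wrist")
for n,uv,z in (("hobFR",(181,162),.045),("hobFL",(485,168),.045),("knob",(333,158),.03),("g front",(330,184),.05),("g left edge",(200,290),.05),("g right",(462,290),.05)): print(n,np.round(onz(w,uv,z),4))
```

```text
((271.5029602050781, 208.20521545410156), (51.691280364990234, 58.07642364501953), 105.3669204711914) 2256.5
centre [0.54833758 0.243968   0.052     ]
minenc (0.5535653829574585, 0.25344687700271606) 0.13898131251335144
hobFR [0.3963 0.1274 0.045 ]
hobFL [0.4301 0.3776 0.045 ]
knob [0.41   0.2529 0.03  ]
g front [0.4278 0.248  0.05  ]
g left edge [0.5135 0.119  0.05  ]
g right [0.5408 0.3571 0.05  ]
```

The estimates agree on a centre of about (0.543,0.233), yaw -0.12. I'll set the press down about 42 mm in front of centre so the upright gripper stays clear of the rail and cups, then slide it to the middle.

{"api": "drive_tool", "payload": {
  "commands": [
    {"dx": 0.2,"dy": 2,"dz": 0,"turn": 0,"gripper": 1},
    {"dx": 0.4,"dy": 4,"dz": 1,"turn": 0,"gripper": 1},
    {"dx": 0.4,"dy": 6,"dz": 2,"turn": 0,"gripper": 1},
    {"dx": 0.4,"dy": 6,"dz": 3.5,"turn": 0,"gripper": 1},
    {"dx": 0.4,"dy": 6,"dz": 4.5,"turn": 0,"gripper": 1},
    {"dx": 0.4,"dy": 6,"dz": 5.5,"turn": 0,"gripper": 1},
    {"dx": 0.4,"dy": 6,"dz": 6.2,"turn": 0,"gripper": 1},
    {"dx": 0.4,"dy": 6,"dz": 6.7,"turn": 0,"gripper": 1},
    {"dx": 0.4,"dy": 6,"dz": 6.9,"turn": 0,"gripper": 1},
    {"dx": 0.4,"dy": 6,"dz": 6.9,"turn": 0,"gripper": 1}
  ]
}}

```text
time_s: 19.85
eef_pos: [0.4934, 0.2396, 0.0945]
eef_rot: [0.0, 0.746, 0.665, 0.0]
wrist_force: [0.1, -0.0, -2.7]
opening: 0.164
```

Run:
```python
from h import *
st()
w=ctrl.camera("wrist");save(w,"v_wrist.png")
s=ctrl.camera("side");save(s,"v_side.png",(220,100,380,260),4.5)
t=ctrl.camera("top");print("gc",onz(t,(274.2,209.4),.05))
```

```text
t 19.85 pos [0.4934 0.2396 0.0945] xang 83.4 z [ 0.  0. -1.] F [ 0.1 -0.  -2.7] open 0.164 q [ 0.24  0.26  1.77 -0.    1.1  -1.22]
gc [0.54308704 0.23184635 0.05      ]
```

View pics/v_wrist.png

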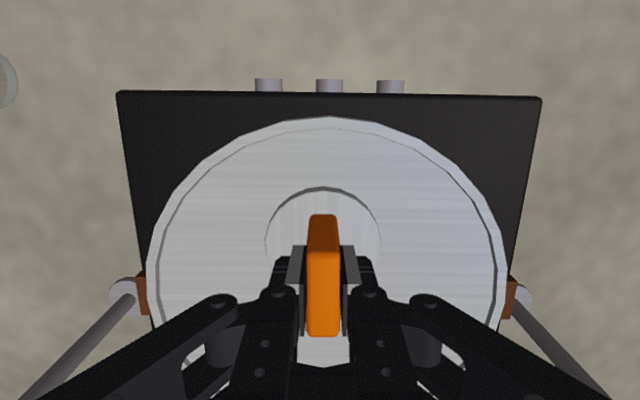

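View pics/v_side.png

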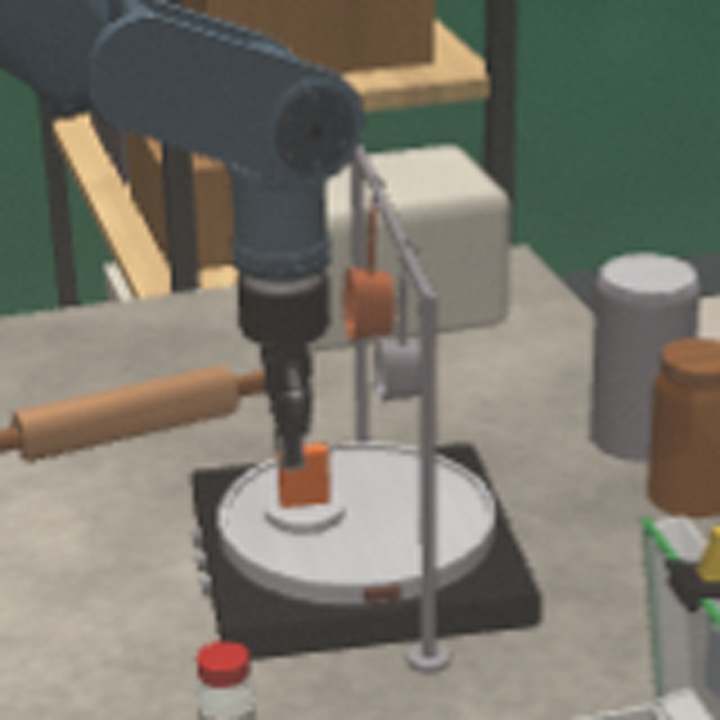

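Clearance to the rail and cups is comfortable. Lower the last 5 mm gently.

{"api": "drive_tool", "payload": {
  "commands": [
    {"dx": 0,"dy": 0,"dz": 0.15,"turn": 0,"gripper": 1},
    {"dx": 0,"dy": 0,"dz": 0.3,"turn": 0,"gripper": 1},
    {"dx": 0,"dy": 0,"dz": 0.4,"turn": 0,"gripper": 1},
    {"dx": 0,"dy": 0,"dz": 0.48,"turn": 0,"gripper": 1},
    {"dx": 0,"dy": 0,"dz": 0.48,"turn": 0,"gripper": 1}
  ]
}}

```text
time_s: 20.62
eef_pos: [0.4932, 0.2395, 0.0895]
eef_rot: [-0.0, 0.746, 0.665, -0.0]
wrist_force: [0.2, -0.5, -2.2]
opening: 0.169
```

{"api": "drive_tool", "payload": {
  "commands": [
    {"dx": 0,"dy": 0,"dz": 0.1,"turn": 0,"gripper": 1},
    {"dx": 0,"dy": 0,"dz": 0.15,"turn": 0,"gripper": 1},
    {"dx": 0,"dy": 0,"dz": 0.2,"turn": 0,"gripper": 1},
    {"dx": 0,"dy": 0,"dz": 0.2,"turn": 0,"gripper": 1}
  ]
}}

```text
time_s: 21.12
eef_pos: [0.4935, 0.2395, 0.0888]
eef_rot: [0.0, 0.746, 0.666, 0.0]
wrist_force: [-4.5, -1.7, 8.1]
opening: 0.164
```

Contact confirmed (8 N). Release, back off to the front, and close the fingers low behind the handle's front face.

{"api": "drive_tool", "payload": {
  "commands": [
    {"dx": 0,"dy": 0,"dz": -0.1,"turn": 0,"gripper": 0.7},
    {"dx": 0,"dy": 0,"dz": -0.1,"turn": 0,"gripper": 0.6},
    {"dx": 0,"dy": 0,"dz": -0.1,"turn": 0,"gripper": 0.6},
    {"dx": 0,"dy": 0,"dz": -0.1,"turn": 0,"gripper": 0.6},
    {"dx": 0,"dy": -1.5,"dz": -0.1,"turn": 0,"gripper": 0.6},
    {"dx": 0,"dy": -3.0,"dz": -0.1,"turn": 0,"gripper": 0.6},
    {"dx": 0,"dy": -4.2,"dz": -0.1,"turn": 0,"gripper": 0.8},
    {"dx": 0,"dy": -4.2,"dz": 0,"turn": 0,"gripper": 1},
    {"dx": 0,"dy": -4.2,"dz": 0.6,"turn": 0,"gripper": 1},
    {"dx": 0,"dy": -4.2,"dz": 1.1,"turn": 0,"gripper": 1},
    {"dx": 0,"dy": -4.2,"dz": 1.1,"turn": 0,"gripper": 1}
  ]
}}

```text
time_s: 22.5
eef_pos: [0.4513, 0.2441, 0.0758]
eef_rot: [-0.0, 0.747, 0.665, -0.001]
wrist_force: [-0.6, 0.7, 0.2]
opening: -0.002
```

Run:
```python
from h import *
st()
w=ctrl.camera("wrist");save(w,"w_wrist.png")
s=ctrl.camera("side");save(s,"w_side.png",(220,100,380,260),4.5)
t=ctrl.camera("top");save(t,"w_top.png",(220,150,340,260),6)
```

```text
t 22.5 pos [0.4513 0.2441 0.0758] xang 83.4 z [-0.001 -0.    -1.   ] F [-0.6  0.7  0.2] open -0.002 q [ 0.26  0.22  1.87 -0.    1.05 -1.19]
```

View pics/w_wrist.png

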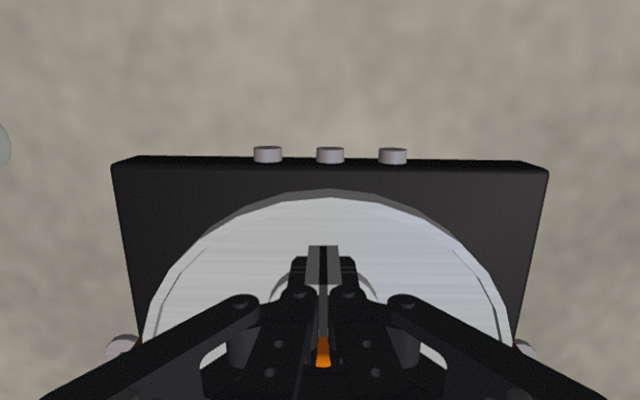

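View pics/w_side.png

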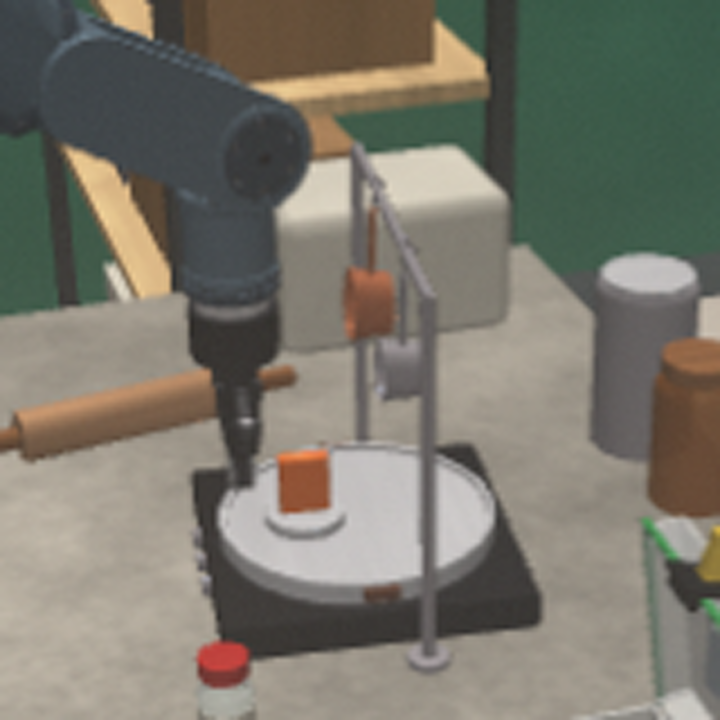

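View pics/w_top.png

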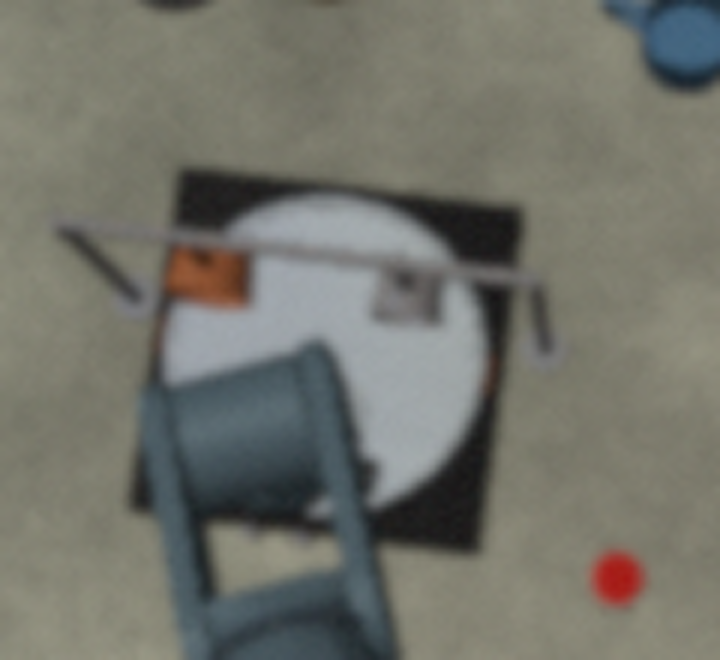

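The press stands flat on the griddle, and the closed fingers are just in front of its handle (orange behind at 322,352). Now slide it about 28 mm back, slowly.

{"api": "drive_tool", "payload": {
  "commands": [
    {"dx": 0,"dy": 0.8,"dz": 0,"turn": 0,"gripper": 1},
    {"dx": 0,"dy": 1.4,"dz": 0,"turn": 0,"gripper": 1},
    {"dx": 0,"dy": 1.8,"dz": 0,"turn": 0,"gripper": 1},
    {"dx": 0,"dy": 2.2,"dz": 0,"turn": 0,"gripper": 1},
    {"dx": 0,"dy": 2.6,"dz": 0,"turn": 0,"gripper": 1},
    {"dx": 0,"dy": 3.0,"dz": 0,"turn": 0,"gripper": 1},
    {"dx": 0,"dy": 3.4,"dz": 0,"turn": 0,"gripper": 1},
    {"dx": 0,"dy": 3.4,"dz": 0,"turn": 0,"gripper": 1}
  ]
}}

```text
time_s: 23.65
eef_pos: [0.4859, 0.2404, 0.0766]
eef_rot: [0.0, 0.746, 0.665, 0.0]
wrist_force: [-0.1, -0.6, -0.9]
opening: -0.002
```

Run:
```python
from h import *
st()
s=ctrl.camera("side");save(s,"x_side.png",(220,100,380,260),4.5)
```

```text
t 23.65 pos [0.4859 0.2404 0.0766] xang 83.4 z [ 0.001 -0.    -1.   ] F [-0.1 -0.6 -0.9] open -0.002 q [ 0.24  0.28  1.8  -0.    1.06 -1.22]
```

View pics/x_side.png

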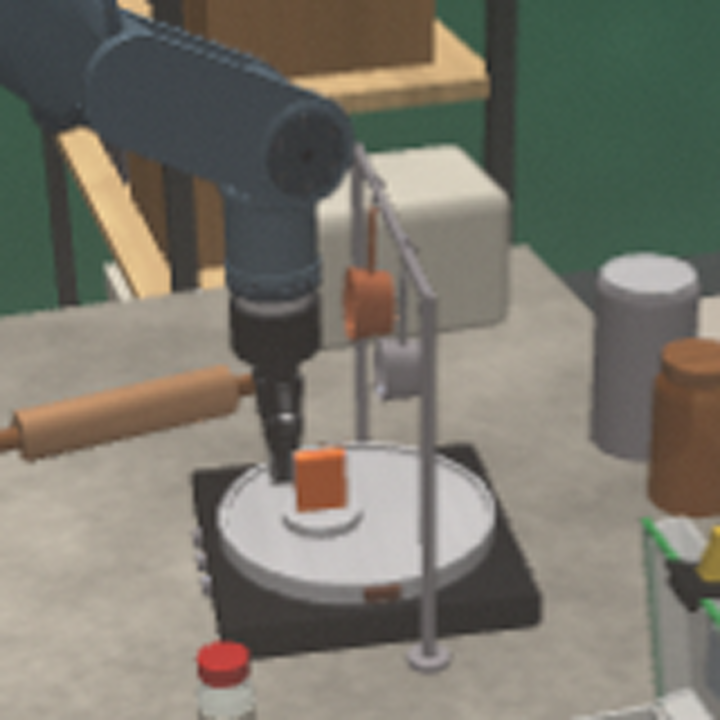

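Run:
```python
from h import *
s=ctrl.camera("side")
hob=Rot.from_euler('z',-.12).as_matrix()
m=mask(s["image"],(5,150,100),(20,255,255));m[:190]=0;m[225:]=0;m[:,:270]=0;m[:,320:]=0
for b in blobs(m,20): print(b)
z=lambda u,v:(220+u/4.5,100+v/4.5)
d=onz(s,z(322,513),.062);print("disc c",d, "hob frame",(hob.T@(d-np.array([.543,.2325,0]))))
# griddle from side: extremes left/right at rim
for p in ((219,520),(495,508)): print(onz(s,z(*p),.053))
```

```text
(array([290.6, 206.1]), [286, 200, 10, 13, 123])
disc c [0.51812697 0.21850114 0.062     ] hob frame [-0.02301832 -0.0168758   0.062     ]
[0.43404511 0.25042374 0.053     ]
[0.66798463 0.19191803 0.053     ]
```

Relative to the griddle seen in the same view, the press is about 24–32 mm in front of centre, and sideways it is fine. I'll slide it another 15 mm, then check.

{"api": "drive_tool", "payload": {
  "commands": [
    {"dx": 0,"dy": 0.4,"dz": 0,"turn": 0,"gripper": 1},
    {"dx": 0,"dy": 0.8,"dz": 0,"turn": 0,"gripper": 1},
    {"dx": 0,"dy": 1.2,"dz": 0,"turn": 0,"gripper": 1},
    {"dx": 0,"dy": 1.5,"dz": 0,"turn": 0,"gripper": 1},
    {"dx": 0,"dy": 1.5,"dz": 0,"turn": 0,"gripper": 1}
  ]
}}

```text
time_s: 24.38
eef_pos: [0.5007, 0.2387, 0.0766]
eef_rot: [0.0, 0.746, 0.665, 0.0]
wrist_force: [0.4, -0.1, 0.2]
opening: 0.002
```

Run:
```python
from h import *
st()
s=ctrl.camera("side");save(s,"y_side.png",(220,100,380,260),4.5)
```

```text
t 24.38 pos [0.5007 0.2387 0.0766] xang 83.4 z [ 0.001  0.    -1.   ] F [ 0.4 -0.1  0.2] open 0.002 q [ 0.23  0.3   1.77 -0.    1.07 -1.23]
```

View pics/y_side.png

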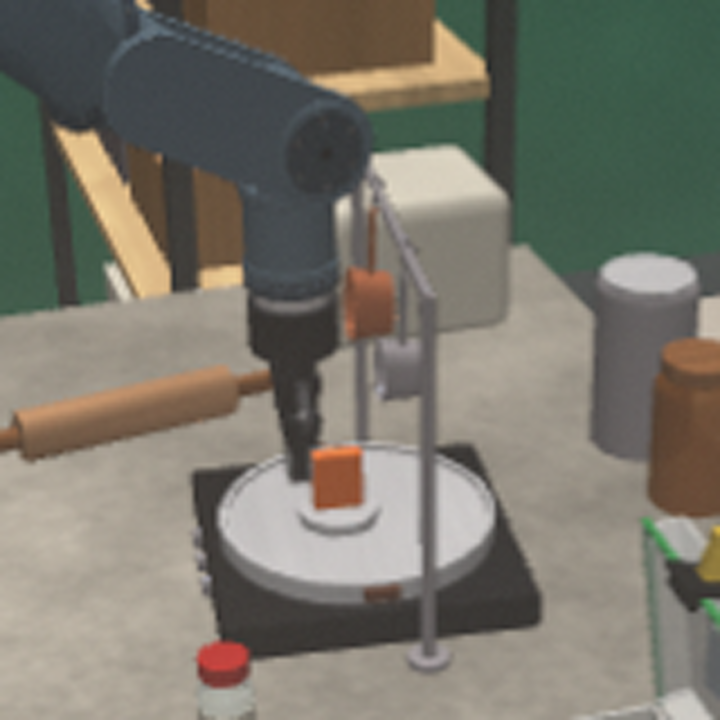

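The press is now near the middle and the cups are undisturbed. I'll back straight off and check with clear views.

{"api": "drive_tool", "payload": {
  "commands": [
    {"dx": 0,"dy": -1,"dz": 0,"turn": 0,"gripper": 1},
    {"dx": 0,"dy": -4,"dz": 0,"turn": 0,"gripper": 1},
    {"dx": 0,"dy": -8,"dz": -2,"turn": 0,"gripper": 1},
    {"dx": 0,"dy": -11,"dz": -5,"turn": 0,"gripper": 1},
    {"dx": 0,"dy": -13,"dz": -9,"turn": 0,"gripper": 1},
    {"dx": -6,"dy": -14,"dz": -12,"turn": 0,"gripper": 1},
    {"dx": -12,"dy": -14,"dz": -12,"turn": 0,"gripper": 1},
    {"dx": -18,"dy": -14,"dz": -12,"turn": 0,"gripper": 1},
    {"dx": -18,"dy": -14,"dz": -12,"turn": 0,"gripper": 1}
  ]
}}

```text
time_s: 25.55
eef_pos: [0.3403, 0.0723, 0.1967]
eef_rot: [0.001, 0.749, 0.662, 0.0]
wrist_force: [0.4, 1.7, -0.3]
opening: -0.001
```

Run:
```python
from h import *
st()
s=ctrl.camera("side");save(s,"z_side.png",(240,130,440,340),2.8)
t=ctrl.camera("top");save(t,"z_top.png",(240,170,320,250),7)
save(t,"z_top2.png",(220,120,470,270),3.2)
save(s,"z_side2.png",(250,160,350,250),7)
```

```text
t 25.55 pos [0.3403 0.0723 0.1967] xang 82.9 z [ 0.002 -0.001 -1.   ] F [ 0.4  1.7 -0.3] open -0.001 q [-0.14 -0.37  2.15 -0.    1.36 -1.58]
```

View pics/z_side.png

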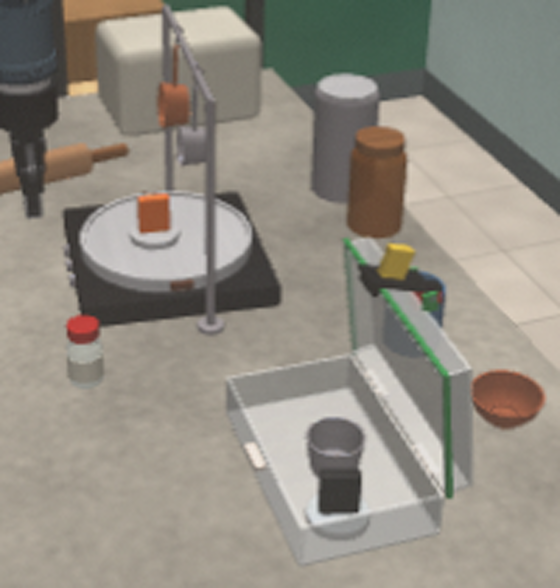

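View pics/z_top.png

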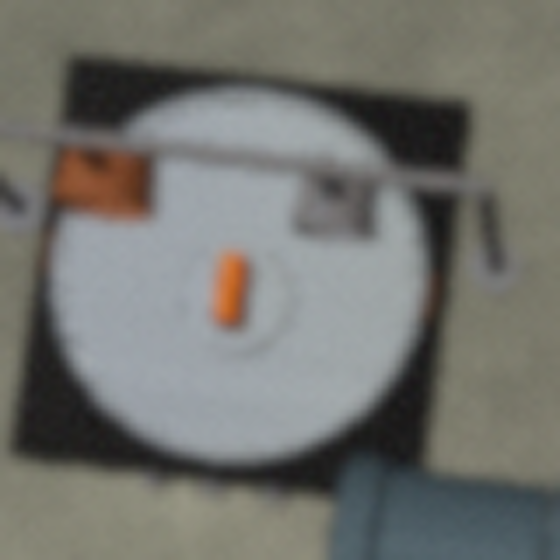

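View pics/z_side2.png

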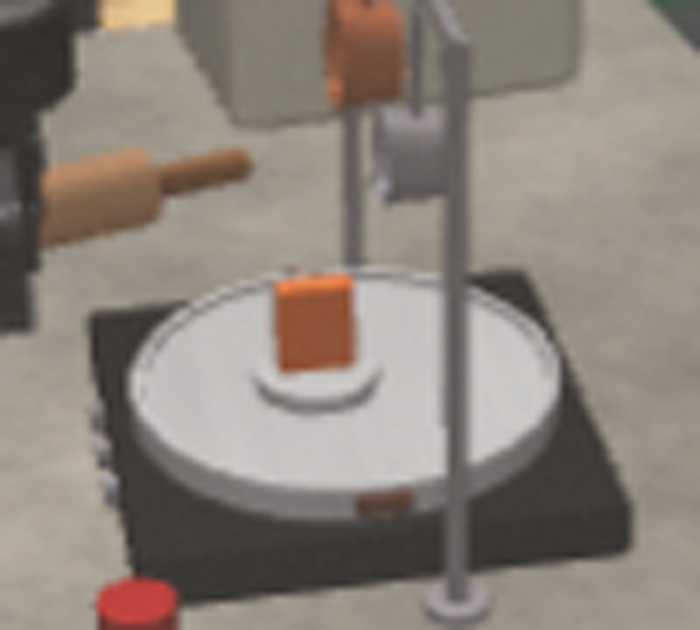

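View pics/z_top2.png

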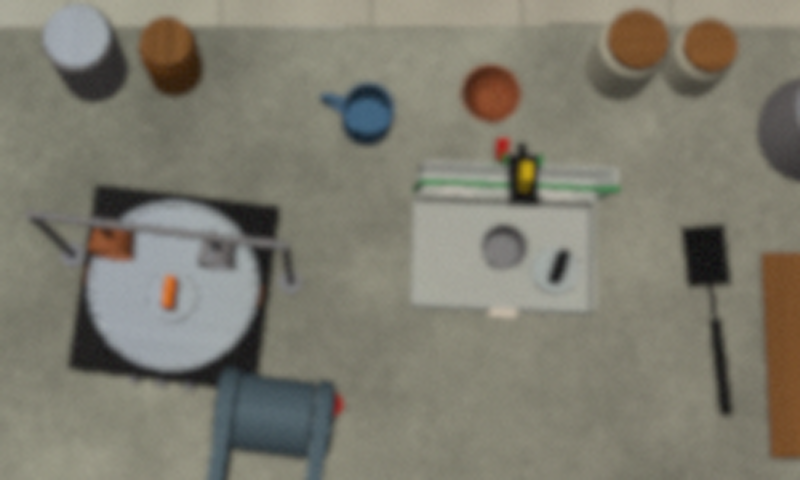

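The top view puts the press at (240,300) against the griddle centre at (240,275) in the zoom, so a little forward of centre. I'll do a numeric check of press, tab and lid before handing in.

Run:
```python
from h import *
t=ctrl.camera("top");s=ctrl.camera("side")
hob=Rot.from_euler('z',-.12).as_matrix();g=np.array([.543,.2325,0])
z=lambda u,v:(240+u/7,170+v/7)
gc=onz(t,z(240,275),.053);dc=onz(t,z(240,300),.062)
print("griddle top view",gc,"disc",dc,"diff hob",hob.T@(dc-gc),"vs g",hob.T@(dc-g))
m=mask(t["image"],(5,150,120),(20,255,255));m[:200]=0;m[225:]=0;m[:,:265]=0;m[:,285:]=0
b=blobs(m,10);print(b)
h1=onz(t,b[0][0],.114);print("handle",h1,hob.T@(h1-g))
ms=mask(s["image"],(5,150,100),(20,255,255));ms[:190]=0;ms[220:]=0;ms[:,:270]=0;ms[:,320:]=0
bs=blobs(ms,20);print(bs); print("tri",tri([ray(t,b[0][0]),ray(s,bs[0][0])]))
for n,lo,hi in (("red",(0,150,80),(6,255,255)),("yel",(22,150,80),(32,255,255))):
    for c,nm in ((t,"top"),(s,"side")): print(n,nm,[x for x in blobs(mask(c["image"],lo,hi),4) if 330<x[0][0]<400])
```

```text
griddle top view [0.5432027  0.23116222 0.053     ] disc [0.52573001 0.23007603 0.062     ] diff hob [-0.01721701 -0.00317007  0.009     ] vs g [-0.01685562 -0.00447396  0.062     ]
[(array([272.7, 211. ]), [271, 207, 4, 9, 21])]
handle [0.52735165 0.23195903 0.114     ] [-0.01547105 -0.00241037  0.114     ]
[(array([294.4, 205.8]), [290, 200, 10, 13, 123])]
tri (array([0.532886  , 0.23435282, 0.08705883]), [np.float64(0.002010180141288396), np.float64(0.0020101801412886083)])
red top [(array([376.6, 165.2]), [375, 164, 4, 4, 12])]
red side []
yel top [(array([384. , 173.7]), [382, 170, 5, 9, 40])]
yel side [(array([382.3, 219.4]), [379, 217, 8, 8, 25])]
```

Run:
```python
from h import *
t=ctrl.camera("top")
print("tab",onz(t,(376.6,165.2),.2),"fin",onz(t,(384,173.7),.27))
st();print(ctrl.hand_in())
```

```text
tab [ 0.7123753  -0.22060719  0.2       ] fin [ 0.66011429 -0.24202437  0.27      ]
t 25.8 pos [0.3404 0.0773 0.1965] xang 83.6 z [-0.  0. -1.] F [-0.  -0.2 -0. ] open 0.0 q [-0.12 -0.36  2.15  0.    1.36 -1.58]
the job is handed in; nothing more can be done
None
```

The lid is standing open and the orange press is flat on the griddle, about 12–17 mm in front of the centre. The job was handed in at 25.8 s; no verdict was reported.

- **Tab:** I pinched it and slid it about 21 mm. At the end the images put it about 20 mm off the fin's line, above the 16 mm limit.
- **Latch and lid:** I gripped the fin and turned the latch along its arc, which carried the lid part-way. The fin then slipped in the pads, so I pushed the lid's rim back with closed fingers. The last views show it nearly vertical, about 1.4–1.5 rad.
- **Press:** The tool could not be leaned with this interface. I gripped the handle forward of its axis, set the press down about 42 mm in front of centre, and slid it back with closed fingers.

**What went wrong or disagreed:**
- The first lid push rode up onto the lid's edge, with about 64 N upward on the wrist (limit 120 N). I can't rule out that part of that load was on the gripper body, which has a 40 N limit. A second push passed above the rim without touching it, and the third worked.
- By arm position the press should sit about 10 mm in front of centre, against the 12–17 mm seen in the pictures. Both are within the 30 mm limit.

**Last views:** the cups and rail, the jar, pin, mug and turner, and the black press and cutter all looked undisturbed. The arm was clear of everything.

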